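# Close the vacuum manifold and put it under vacuum

### The job

Close up the vacuum manifold: lower the white port plate, kept level, onto the tank's two guide pins and set it down (do not drop it) so that it lies flush all round. Then lift the red lockout collar on the console's lever, push the lever through the gate from vent (near, blue dot) fully over to vacuum (far, red dot) without forcing it, and let the collar drop home into the far notch. Leave the other things on the bench where they are.

Things in the scene. Friction and masses are not known exactly. Their poses are not given: they have to be found in the camera images.
- station: fixed vacuum station: on one white base plate (165 x 395 mm) a clear tank with an aluminium flange frame on top and, to its +y side, a blue pump console (158 x 108 mm, deck 80 mm high) that carries the lever. Origin: on the table under the tank's centre. x points from the lever's vent end to its vacuum end, y from the tank to the console, z up. Its place and yaw vary
- tank_seat (a point): centre of the flange frame's top face, 105 mm above the table; the flange is 114 x 240 mm (long along y). Two steel guide pins, 10 mm thick, stand on it at y = +106 and -106 mm, x = 0; they are 34 mm tall, the upper 12 mm tapering to a 3.6 mm tip. Axes as station
- port_plate: loose white plate 112 x 240 x 12 mm (long along y), about 0.45 kg, with two 12.5 mm through holes at y = +106 and -106 mm, x = 0, for the guide pins. Origin: centre of its underside; z up. It goes on either way round. Two rows of ports stand on it at x = +43 and -43 mm (17 mm thick, tops 28 mm above the underside); thin nozzles hang 12 mm below it. It starts on a drip tray's rails, 22 mm up
- plate_handle (a point): centre of the plate's black handle bar, 64 mm above the underside: 14 mm wide (x), 104 mm long (y), 12 mm high, on two steel posts 10 mm thick at y = +45 and -45 mm; free below between the posts. Axes as port_plate
- drip_tray: fixed grey tray 132 x 262 mm, walls 18 mm high, on which the port plate starts. Origin: centre of its underside. Its place and yaw vary; it stands either nearer to or farther from the robot than the orange tube rack
- lever_pivot (a point): the lever's hinge axis, along the station's y axis, inside the console 45 mm above the table. Axes as station
- collar_grip (a point): centre of the red lockout collar round the lever: square with ribbed flats, 34 mm across in x and y, 24 mm tall, can be gripped from above past the knob. With the collar down it is 118 mm from the pivot. Its z axis points up along the lever, y along the hinge. Below it a 20 mm sleeve leads to a cross dog (8 x 44 mm, 58 to 68 mm from the pivot) that sits in a notch of the steel quadrant
- lever_knob (a point): top of the lever's black knob, 27 mm in diameter, 17 mm tall, 160 mm from the pivot, on the lever's axis above the collar. The quadrant (two plates 34 mm apart on the deck, up to 111 mm above the table) has a yellow land between its near (vent) and far (vacuum) notch; a blue dot on the deck marks vent, a red dot vacuum
- lever (a joint): the lever's angle in rad: 0 fully at vent (leaning 0.31 rad towards the station's -x), 0.31 upright, 0.62 fully at vacuum (leaning 0.31 rad towards +x). It stays where it is left (about 0.25 N m of friction). With the collar down the land stops it at about 0.05 (from vent) or 0.57 (from vacuum)
- collar (a joint): how far the collar is lifted along the lever, in m: 0 down, 0.012 at its stop under the knob. A spring pushes it down with 3 N (down) to 5.5 N (lifted). Lifted more than 0.008 it clears the land; it drops home only when the lever is within about 0.05 rad of either end
- tube_rack: orange tube rack with capped tubes, loose, 70 x 210 mm, 74 mm tall; to be left alone. Origin: centre of its underside
- kit_box_a: lower of two stacked lime-green kit boxes, loose, 85 x 130 x 48 mm; leave alone. Origin: centre of its underside
- kit_box_b: upper kit box, same size, lying on the lower one; leave alone
- wash_bottle: white bottle with blue cap, loose, 60 mm thick, 135 mm tall, behind the station; leave alone. Origin: centre of its underside
- reagent_jar: amber jar with black cap, loose, 56 mm thick, 90 mm tall, behind the station; leave alone. Origin: centre of its underside
- cassette: small white test cassette lying on the table, loose, 70 x 22 x 6 mm; leave alone
- marker: blue marker pen lying on the table, loose, 120 mm long, 16 mm thick; leave alone

How it is judged:
By the outcome, as a careful person would: the job done as asked, in the order asked, and still so for the second after the job is handed in, with the robot touching nothing.
It also fails if it takes over 51 s, if anything falls off the work surface, if the arm or the gripper's body presses on something with over 40 N, if the wrist force passes 120 N, or if a joint passes its speed limit or range.

### The arm

A 6-joint arm with a two-finger parallel gripper is mounted at the origin on the work surface. World frame = base frame: x ahead of the robot, y to its left, z up, the work surface at z = 0. Lengths are in m, angles in rad, forces in N, time in s.
With the tool pointing down it reaches from about 0.25 to 0.725 m from the base axis. Payload 9.7 kg.
Tool frame: the origin (TCP) lies at the centre of the arm's flange, where the gripper is bolted on; the fingertips stand 173 mm ahead of it and the grasp point (between the pads) lies 155 mm ahead of it (r.tcp_to_tips is the distance from the TCP to the fingertips, in m); z points along the fingers, x is the direction in which the jaws open and shut, and the axes are right-handed (so a half turn about z gives the same grasp; the last joint's range is limited). The gripper opens to 85 mm and grips with 20 to 120 N. Pads are 22 mm wide; open, the fingers measure 114 mm over their backs; the gripper's body (76 mm by 85 mm) begins 54 mm behind the grasp point. The pads swing forward as they close: fully open they stand 13 mm farther back than shut.
Start: joints at [1.253, 0.087, 0.176, 1.66, 0, 1.571], TCP at [0.172, 0.522, 0.405] pointing down, gripper open.
Joint ranges: [-3.13, 3.13], [-0.85, 1.81], [-1.15, 1.24], [-2.2, 2.28], [-1.44, 1.52], [-3.14, 3.14]. Speed limits (rad/s): [2.22, 2.22, 2.57, 3.14, 3.14, 3.14].

### API

Orientations are given as a unit quaternion [x, y, z, w].
In Python, from bench import r, cams, close_job gives the robot as it stands.
- The arm moves only by the tool servo_tool, never from a script. Its argument "deltas" is a list that holds one entry, the list of rows, each a list of 4 numbers: the shift along the tool's x, y, z in cm, then the turn about the tool's z in degrees. In form: [[[tx, ty, tz, twist], ...]]. A call has 1 to 10 rows; each row is the pose to reach, as a shift and turn from the pose measured when the call began, along the tool's axes at that moment; what a row does not reach only later rows make up. A row lasts 1/8 s, in which the tool goes at most 62.5 mm and 10.7 degrees, less where a joint would pass 70% of its speed; a pose out of reach is approached as far as the arm can. A call with a gripper value outside its range is refused whole. "gripper" is the opening, from 0 (shut) to 1 (fully open), set as the call begins (left out, the last holds). The fingers move at their own pace and stop on an object; "newtons" is the grip in N (left out, the last holds). Time passes only in rows, so rows that repeat a pose let the fingers close. It gives the time, the measured TCP pose, the force and the opening at its end, in the units of the state.
- r.observe(): the state, without advancing time (a new reading comes with each control period).
- cams.camera(name): name is "side" or "top" or "wrist"; returns the picture (400x640x3 uint8, blue, green, red); there is no depth.
- cams.camera_model(name): a dict with "K" (3x3 intrinsics, pixels), "rvec" (rotation vector, rad) and "tvec" (3), from world to camera coordinates, as OpenCV has them. Camera axes: x right, y down, z forward; pixel columns grow to the right and rows downward; lengths in m; the calibration is good to about 2 mm. The wrist camera is an equidistant fisheye: a pixel r from the principal point sees the ray r / f radians off the axis. A picture is of the moment at which its call begins: read the wrist's pose just before it. camera_model takes no time and is no camera call; for the wrist camera it gives the pose at the moment of the call.
- close_job(): hands the job in, once; it reports no verdict.
The state is a dict: "t": time; "joint_pos": joint angles; "dq": joint speeds; "joint_efforts": joint torques, N m; "tcp_pos": TCP position; "eef_rot": TCP orientation; "ft_force": force on the tool from outside, world axes, zero at the start; "moment": the same for the moment, N m; "finger_gap": finger opening in m.
Only numpy, scipy, OpenCV 4.12 (cv2) and the standard library are available. Lean on these libraries where they do the work, as an engineer would, in place of code of your own. Each camera call takes 0.05 s, during which the arm holds its last target.

## Working session

There is one attempt and no reset: what is moved stays moved. The work goes in short steps, Python scripts to look and compute and a tool call to move; the robot and the scene stay as the last step left them, time stands still between calls to the robot, and variables do not carry over. Pictures are saved under pics/ and viewed, and the job is handed in when it is done.

Besides the shell and the picture viewer there is one more tool, called after "Emit:" as name(argument=value, ...) on one line, values as JSON. servo_tool: Moves the arm, as the interface text tells. Its arguments: {"type":"object","properties":{"deltas":{"type":"array"},"gripper":{"type":"number"},"newtons":{"type":"number"}},"required":["deltas"]}

```bash
mkdir -p pics; ls
python3 - <<'E'
from bench import r, cams
import cv2
print(r.observe())
for n in ("side","top","wrist"):
    m=cams.camera_model(n); print(n,m)
    cv2.imwrite(f"pics/{n}0.png",cams.camera(n))
E
```

```text
pics
{'t': 0.0, 'joint_pos': array([1.25300063e+00, 8.74661440e-02, 1.75113180e-01, 1.65980288e+00,
       1.36513382e-05, 1.57080021e+00]), 'dq': array([ 0.00027852, -0.00050666,  0.00014292,  0.00155568,  0.00197054,
        0.0004497 ]), 'joint_efforts': array([-3.43589763e-04, -5.20385814e+01,  4.64806688e+01,  1.62363262e-02,
       -1.43354828e-05, -9.88957225e-06]), 'tcp_pos': array([0.1718584 , 0.52245849, 0.40396882]), 'eef_rot': array([ 8.10085329e-01,  5.86311604e-01, -5.54661150e-04,  3.93021861e-04]), 'ft_force': array([0.52899358, 0.26895793, 0.37054034]), 'moment': array([ 0.00420528,  0.01906469, -0.02117143]), 'finger_gap': 0.08538463283077923}
side {'K': array([[361.29561284,   0.        , 315.99668522],
       [  0.        , 361.29561284, 198.79921306],
       [  0.        ,   0.        ,   1.        ]]), 'rvec': array([ 0.13056409, -2.76044609,  1.36382619]), 'tvec': array([0.59677155, 0.10687151, 1.19251569])}
top {'K': array([[426.54898182,   0.        , 314.38640652],
       [  0.        , 426.54898182, 205.12948015],
       [  0.        ,   0.        ,   1.        ]]), 'rvec': array([ 2.15270183, -2.18081034,  0.11723454]), 'tvec': array([0.06322354, 0.56987397, 1.46884949])}
wrist {'K': array([[309.70691629,   0.        , 320.9781329 ],
       [  0.        , 309.70691629, 199.72939992],
       [  0.        ,   0.        ,   1.        ]]), 'rvec': array([-2.32657847, -1.68452601, -0.26592004]), 'tvec': array([-0.55037026, -0.03973027,  0.38014668])}
```

View pics/side0.png

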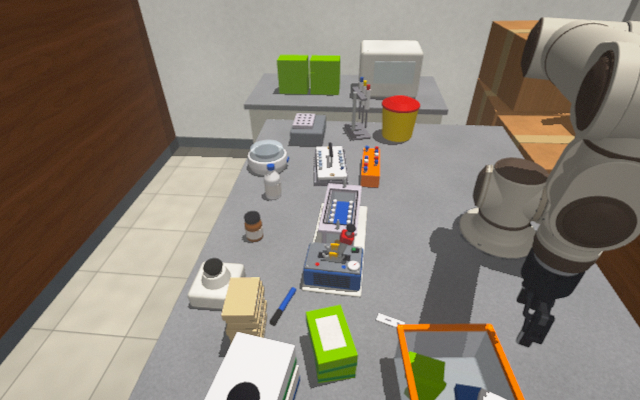

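View pics/top0.png

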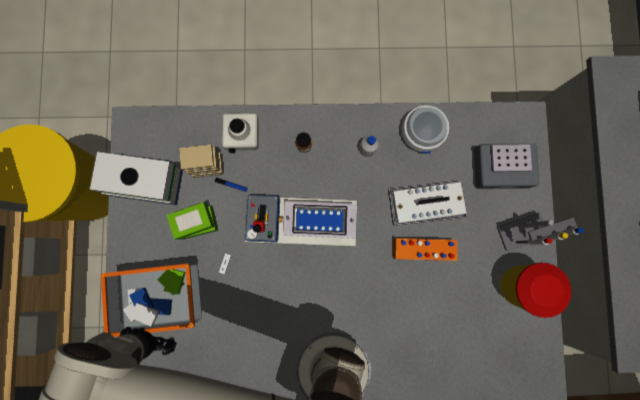

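View pics/wrist0.png

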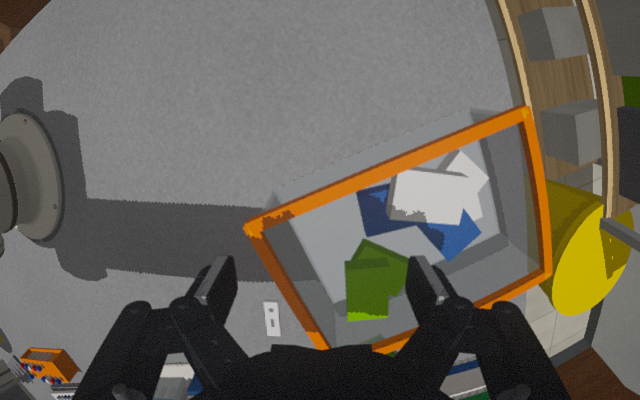

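The side view shows the station in mid-scene: tank near (342,205), console near (335,265) and lever knob near (348,228). The plate is on its tray at (331,160). In the top view the tank is at (318,220), the console at (262,218), and the plate at (428,202), beyond the orange rack at (426,248). Next I'll zoom in and measure.

```bash
cat > h.py <<'E'
import numpy as np, cv2
from scipy.spatial.transform import Rotation as R
def ray(m,px,fish=False):
    K=m["K"]; x=(px[0]-K[0,2])/K[0,0]; y=(px[1]-K[1,2])/K[1,1]
    if fish:
        th=np.hypot(x,y); s=np.sin(th)/th if th>1e-9 else 1; d=np.array([x*s,y*s,np.cos(th)])
    else: d=np.array([x,y,1.])
    Rm=cv2.Rodrigues(np.array(m["rvec"]))[0]; t=np.array(m["tvec"])
    o=-Rm.T@t; d=Rm.T@d; return o,d/np.linalg.norm(d)
def onz(m,px,z,fish=False):
    o,d=ray(m,px,fish); return o+d*(z-o[2])/d[2]
def tri(rs):
    A=np.zeros((3,3));b=np.zeros(3)
    for o,d in rs:
        P=np.eye(3)-np.outer(d,d);A+=P;b+=P@o
    p=np.linalg.solve(A,b)
    return p,[float(np.linalg.norm((np.eye(3)-np.outer(d,d))@(p-o))) for o,d in rs]
def proj(m,p,fish=False):
    Rm=cv2.Rodrigues(np.array(m["rvec"]))[0]; c=Rm@np.array(p)+np.array(m["tvec"])
    K=m["K"]
    if fish:
        rr=np.hypot(c[0],c[1]); th=np.arctan2(rr,c[2]); return K[0,0]*th*c[0]/rr+K[0,2],K[1,1]*th*c[1]/rr+K[1,2]
    return K[0,0]*c[0]/c[2]+K[0,2],K[1,1]*c[1]/c[2]+K[1,2]
E
python3 - <<'E'
import cv2
from h import *
im=cv2.imread("pics/top0.png")
cv2.imwrite("pics/top0z1.png",cv2.resize(im[170:260,235:365],None,fx=6,fy=6,interpolation=cv2.INTER_CUBIC))
cv2.imwrite("pics/top0z2.png",cv2.resize(im[170:270,380:480],None,fx=6,fy=6,interpolation=cv2.INTER_CUBIC))
im=cv2.imread("pics/side0.png")
cv2.imwrite("pics/side0z1.png",cv2.resize(im[175:300,290:390],None,fx=4.8,fy=4.8,interpolation=cv2.INTER_CUBIC))
cv2.imwrite("pics/side0z2.png",cv2.resize(im[135:195,300:395],None,fx=8,fy=8,interpolation=cv2.INTER_CUBIC))
E
```

```text
(no output)
```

View pics/top0z1.png

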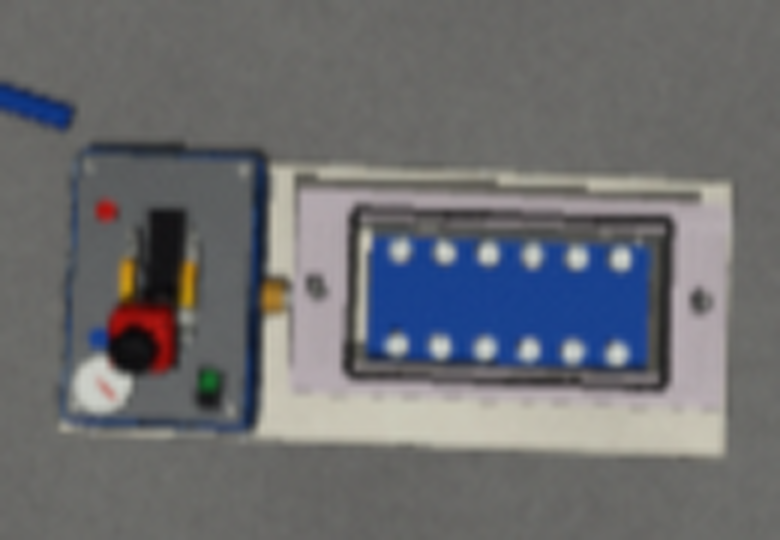

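View pics/top0z2.png

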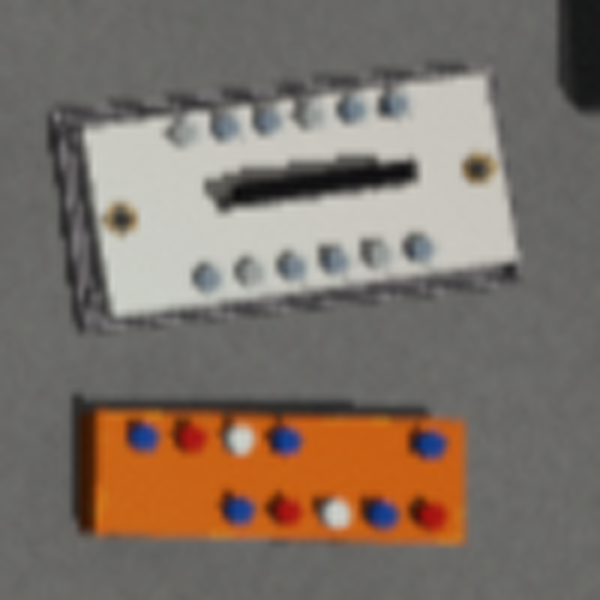

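View pics/side0z1.png

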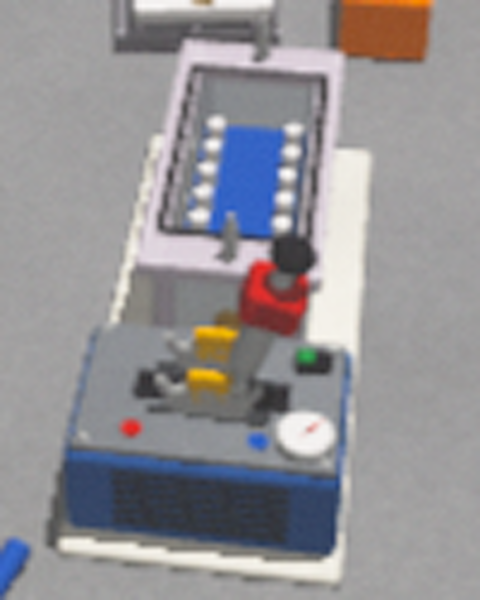

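View pics/side0z2.png

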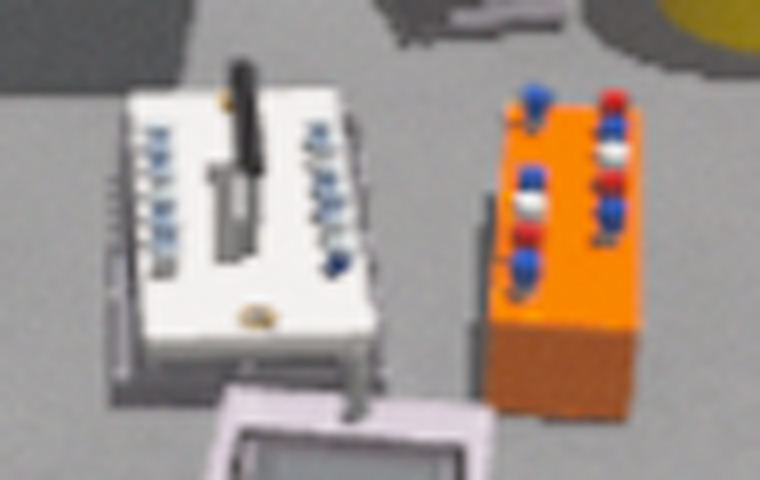

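Run:
```python
from bench import cams
from h import *
T=cams.camera_model("top");S=cams.camera_model("side")
z1=lambda x,y:((x+.5)/6-.5+235,(y+.5)/6-.5+170)
z2=lambda x,y:((x+.5)/6-.5+380,(y+.5)/6-.5+170)
s1=lambda x,y:((x+.5)/4.8-.5+290,(y+.5)/4.8-.5+175)
s2=lambda x,y:((x+.5)/8-.5+300,(y+.5)/8-.5+135)
a=onz(T,z2(120,218),.034);b=onz(T,z2(478,168),.034)
print("holes",a,b,np.linalg.norm(a-b),(a+b)/2,"yaw of y axis",np.degrees(np.arctan2(-(a-b)[0],(a-b)[1])))
print("hole a tri",tri([ray(T,z2(120,218)),ray(S,s2(257,317))]))
p=onz(T,z2(222,195),.092);q=onz(T,z2(415,170),.092)
print("handle",p,q,(p+q)/2)
print("handle far end tri",tri([ray(T,z2(415,170)),ray(S,s2(243,66))]))
# flange corners at .105
c=[onz(T,z1(*k),.105) for k in((300,187),(730,207),(722,408),(293,390))]
print("flange",*c,sum(c)/4)
for k,s in(((316,285),(230,215)),((703,298),(262,8))):
  print("pin tip",onz(T,z1(*k),.139),tri([ray(T,z1(*k)),ray(S,s1(*s))]))
print("knob",onz(T,z1(134,347),.195),tri([ray(T,z1(134,347)),ray(S,s1(293,250))]))
# flange near corners from side
print(onz(S,s1(140,268),.105),onz(S,s1(320,272),.105),onz(S,s1(182,40),.105),onz(S,s1(345,52),.105))
print([onz(T,z1(*k),.08)for k in((82,150),(268,152),(256,430),(62,425))])
o,d=ray(S,(300,200));print(o,ray(T,(300,200))[0])
```

```text
holes [ 0.56362788 -0.24285303  0.034     ] [ 0.59034718 -0.45353101  0.034     ] 0.21236556438819126 [ 0.57698753 -0.34819202  0.034     ] yaw of y axis 7.227964498410066
hole a tri (array([ 0.56301994, -0.242405  ,  0.03615731]), [0.00038360729289592046, 0.0003836072928958177])
handle [ 0.56990513 -0.28889537  0.092     ] [ 0.5826537  -0.39805823  0.092     ] [ 0.57627942 -0.3434768   0.092     ]
handle far end tri (array([ 0.58211446, -0.39915918,  0.08844575]), [0.0009607450963979531, 0.0009607450963980514])
flange [0.57865612 0.15539041 0.105     ] [ 0.56434301 -0.08393159  0.105     ] [ 0.45278348 -0.07689362  0.105     ] [0.46577851 0.15988054 0.105     ] [0.51539028 0.03861144 0.105     ]
pin tip [0.52106131 0.1446909  0.139     ] (array([0.52081239, 0.14478186, 0.13768028]), [0.0003536295642004727, 0.00035362956420061754])
pin tip [ 0.51128876 -0.0647376   0.139     ] (array([ 0.51034142, -0.0639001 ,  0.14829332]), [0.0002681537555534177, 0.00026815375555367494])
knob [0.4855763  0.23571314 0.195     ] (array([0.48415392, 0.23595628, 0.1937189 ]), [0.0014949142910757331, 0.0014949142910757288])
[0.57363614 0.16063708 0.105     ] [0.46481902 0.15497133 0.105     ] [ 0.56686837 -0.08288114  0.105     ] [ 0.45046241 -0.07720829  0.105     ]
[array([0.60438804, 0.28077836, 0.08      ]), array([0.60187486, 0.17516313, 0.08      ]), array([0.44461097, 0.18255591, 0.08      ]), array([0.44882257, 0.29144637, 0.08      ])]
[0.49026573 0.93797218 0.81822929] [0.41035005 0.05834043 1.52134204]
```

```bash
cat >> h.py <<'E'
def delta(o,p,head):
    """shift (cm, tool axes) and twist (deg) from state o to TCP position p with tool x heading head (deg)"""
    M=R.from_quat(o["eef_rot"]); d=M.inv().apply(np.array(p)-o["tcp_pos"])*100
    x=M.apply([1,0,0]); h=np.degrees(np.arctan2(x[1],x[0])); tw=-(head-h)
    tw=(tw+180)%360-180
    tilt=np.degrees(np.arccos(-M.apply([0,0,1])[2]))
    return np.round(d,2),round(float(tw),2),"head %.2f tilt %.2f tcp %s"%(h,tilt,np.round(o["tcp_pos"],4)),"F",np.round(o["ft_force"],1),"gap %.4f t %.2f"%(o["finger_gap"],o["t"])
E
python3 - <<'E'
from bench import r
from h import *
print(delta(r.observe(),[.577,-.346,.40],7.2))
E
```

```text
(array([-69.84,  65.62,   0.48]), 64.6, 'head 71.80 tilt 0.06 tcp [0.1719 0.5225 0.4041]', 'F', array([-0. ,  0.7,  0.9]), 'gap 0.0852 t 0.15')
```

Emit:
servo_tool(deltas=[[[-2, 1.9, 0, 4], [-6, 5.6, 0, 10], [-10, 9.4, 0, 17], [-14, 13.2, 0, 24], [-18, 16.9, 0, 31], [-22, 20.7, 0, 38], [-26, 24.4, 0, 45], [-30, 28.2, 0, 51], [-33, 31, 0, 54], [-35, 32.9, 0, 55]]], gripper=1)

```text
t: 1.4
tcp_pos: [0.3754, 0.0855, 0.4044]
eef_rot: [0.989, 0.145, -0.0, 0.0]
ft_force: [0.4, 1.0, 0.1]
finger_gap: 0.085
```

Run:
```python
from bench import r,cams
from h import *
print(delta(r.observe(),[.577,-.346,.40],7.2))
cv2.imwrite("pics/w1.png",cams.camera("wrist"))
```

```text
(array([ 6.97, 47.11,  0.48]), 9.43, 'head 16.63 tilt 0.06 tcp [0.3754 0.0855 0.4044]', 'F', array([0.4, 1. , 0.1]), 'gap 0.0850 t 1.40')
```

View pics/w1.png

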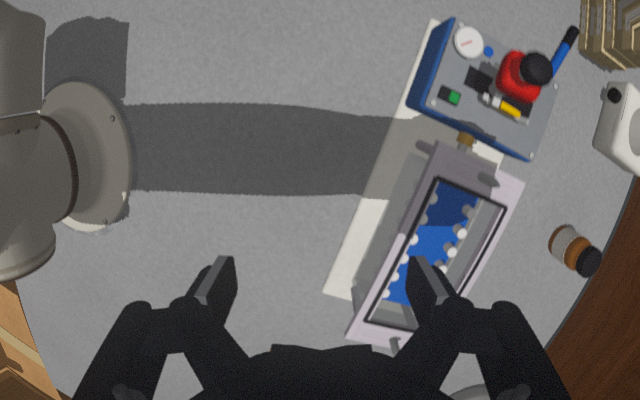

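The wrist view shows the console at (490,90), with pin tips near (493,180) and (394,344) and the knob at (536,68). Now on to the plate.

Emit:
servo_tool(deltas=[[[0.3, 2.5, 0, 1], [1, 7, 0, 2], [1.8, 12, 0, 3], [2.5, 17, 0, 4], [3.3, 22, 0, 5], [4, 27, 0, 6], [4.7, 32, 0, 7], [5.5, 37, 0, 8], [6.2, 42, 0, 9], [6.6, 44.5, 0, 9.4]]])

```text
t: 2.7
tcp_pos: [0.5671, -0.3257, 0.4037]
eef_rot: [0.998, 0.062, -0.001, 0.001]
ft_force: [0.1, -0.7, 0.2]
finger_gap: 0.0852
```

Emit:
servo_tool(deltas=[[[0, 2.6, 0, 0], [0, 2.6, 0, 0], [0, 2.6, 0, 0]]])

```text
t: 3.08
tcp_pos: [0.5703, -0.3511, 0.4034]
eef_rot: [0.998, 0.062, -0.001, 0.0]
ft_force: [0.4, -0.1, -0.2]
finger_gap: 0.0854
```

Run:
```python
from bench import r,cams
from h import *
o=r.observe()
print(delta(o,[.577,-.346,.242],7.2))
m=cams.camera_model("wrist");im=cams.camera("wrist");cv2.imwrite("pics/w2.png",im)
import pickle;pickle.dump((o,m),open("w2.pkl","wb"))
for p in ([.5636,-.2429,.034],[.5903,-.4535,.034],[.5699,-.2889,.092],[.5827,-.398,.092]): print(proj(m,p,1))
```

```text
(array([ 0.76, -0.43, 16.14]), -0.11, 'head 7.09 tilt 0.13 tcp [ 0.5703 -0.3511  0.4034]', 'F', array([ 0.4, -0.1, -0.2]), 'gap 0.0854 t 3.08')
(np.float64(328.2236195009034), np.float64(76.57462154011282))
(np.float64(327.61234528928037), np.float64(256.6018647829091))
(np.float64(330.0079784716499), np.float64(122.75528220120795))
(np.float64(328.35189586108675), np.float64(235.27958092530375))
```

View pics/w2.png

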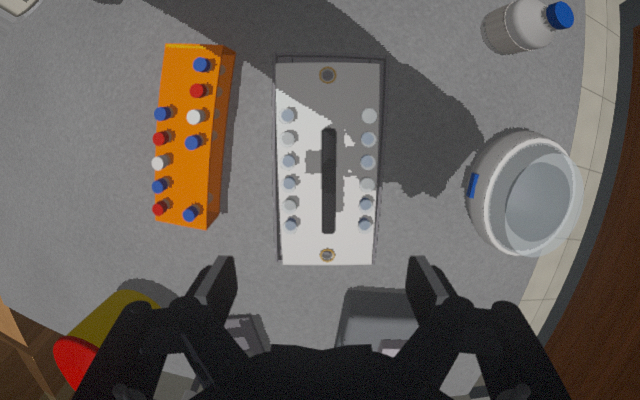

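Run:
```python
from bench import cams,r
from h import *
import pickle
o,m=pickle.load(open("w2.pkl","rb"));T=cams.camera_model("top");S=cams.camera_model("side")
z2=lambda x,y:((x+.5)/6-.5+380,(y+.5)/6-.5+170)
s2=lambda x,y:((x+.5)/8-.5+300,(y+.5)/8-.5+135)
a=tri([ray(m,(327.5,75),1),ray(T,z2(120,218)),ray(S,s2(257,317))]);b=tri([ray(m,(327.5,255),1),ray(T,z2(478,168))])
print(a,b);a=a[0];b=b[0];a=onz(m,(327.5,75),.034,1);b=onz(m,(327.5,255),.034,1);print((a+b)/2,np.degrees(np.arctan2(-(a-b)[0],(a-b)[1])))
p=onz(m,(328.5,128),.092,1);q=onz(m,(328.5,234),.092,1);print(p,q,(p+q)/2,np.linalg.norm(p-q))
print(tri([ray(m,(328.5,234),1),ray(T,z2(415,170)),ray(S,s2(243,66))]))
print(delta(o,[.5765,-.3465,.241],7.3))
```

```text
(array([ 0.56284512, -0.24185164,  0.03670751]), [0.0004126762493228437, 0.0006628907333770956, 0.00030999540726183274]) (array([ 0.59121879, -0.45711874,  0.02328573]), [0.00042904227201339627, 0.0004290422720134533])
[ 0.57624078 -0.34627666  0.034     ] 7.391926709102357
[ 0.5691655  -0.29380319  0.092     ] [ 0.58266014 -0.39659352  0.092     ] [ 0.57591282 -0.34519836  0.092     ] 0.10367235513463302
(array([ 0.5823697 , -0.39866195,  0.0886171 ]), [0.0007583509273302765, 0.0008098880200275074, 0.001241350622004158])
(array([ 0.7 , -0.39, 16.24]), -0.21, 'head 7.09 tilt 0.13 tcp [ 0.5703 -0.3511  0.4034]', 'F', array([ 0.4, -0.1, -0.2]), 'gap 0.0854 t 3.08')
```

The wrist view matches the predictions to about 1 px: holes at (327.5,75) and (327.5,255), handle ends at (328.5,128) and (328.5,234). The handle height checks out, so I'll descend.

Emit:
servo_tool(deltas=[[[0.3, -0.2, 1.5, -0.3], [0.6, -0.4, 5, -0.3], [0.6, -0.4, 9, -0.3], [0.6, -0.4, 12.5, -0.3], [0.6, -0.4, 15, -0.3], [0.6, -0.4, 16.2, -0.3], [0.6, -0.4, 16.3, -0.3], [0.6, -0.4, 16.3, -0.3]]])

```text
t: 4.12
tcp_pos: [0.5758, -0.3462, 0.2423]
eef_rot: [0.998, 0.065, -0.0, 0.001]
ft_force: [0.1, 0.7, -0.4]
finger_gap: 0.0856
```

Run:
```python
from bench import r,cams
from h import *
print(delta(r.observe(),[.576,-.346,.241],7.4))
cv2.imwrite("pics/w3.png",cams.camera("wrist"))
```

```text
(array([ 0.02, -0.02,  0.13]), 0.03, 'head 7.43 tilt 0.12 tcp [ 0.5758 -0.3462  0.2423]', 'F', array([ 0.1,  0.7, -0.4]), 'gap 0.0856 t 4.12')
```

View pics/w3.png

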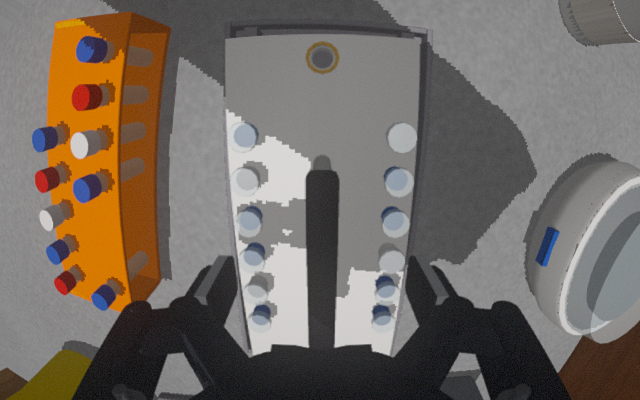

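The handle bar is centred between the jaws (col 321), with the hole at (322,57). Closing the gripper.

Emit:
servo_tool(deltas=[[[0, 0, 0.1, 0], [0, 0, 0.1, 0], [0, 0, 0.1, 0], [0, 0, 0.1, 0], [0, 0, 0.1, 0], [0, 0, 0.1, 0], [0, 0, 0.1, 0], [0, 0, 0.1, 0]]], gripper=0, newtons=90)

```text
t: 5.18
tcp_pos: [0.5759, -0.3463, 0.2416]
eef_rot: [0.998, 0.065, 0.0, 0.001]
ft_force: [-0.7, 1.0, 3.5]
finger_gap: 0.0123
```

Emit:
servo_tool(deltas=[[[0, 0, -0.3, 0], [0, 0, -1, 0], [0, 0, -2.5, 0], [0, 0, -5, 0], [0, 0, -8, 0], [0, 0, -11, 0], [0, 0, -14, 0], [0, 0, -16.5, 0], [0, 0, -18, 0], [0, 0, -18, 0]]])

```text
t: 6.42
tcp_pos: [0.5757, -0.3458, 0.4237]
eef_rot: [0.998, 0.065, 0.001, 0.002]
ft_force: [0.3, -0.5, -4.9]
finger_gap: 0.0124
```

Run:
```python
from bench import r,cams
from h import *
print(delta(r.observe(),[.516,.039,.42],-3))
cv2.imwrite("pics/w4.png",cams.camera("wrist"))
```

```text
(array([ -0.94, -38.93,   0.19]), 10.43, 'head 7.43 tilt 0.29 tcp [ 0.5757 -0.3458  0.4237]', 'F', array([ 0.3, -0.5, -4.9]), 'gap 0.0124 t 6.42')
```

View pics/w4.png

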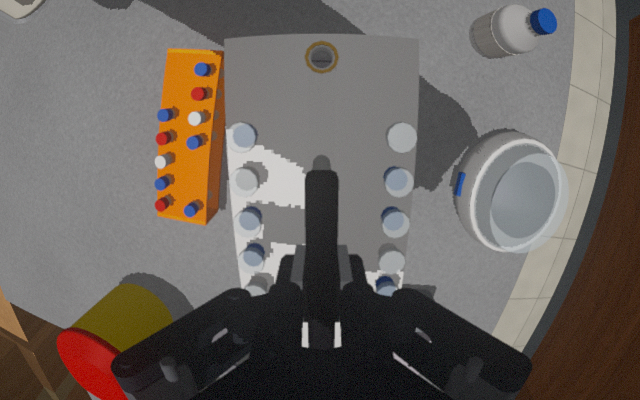

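Run:
```python
from bench import r,cams
from h import *
o=r.observe();m=cams.camera_model("wrist")
M=R.from_quat(o["eef_rot"])
for px in ((321.5,56),):
  w=onz(m,px,o["tcp_pos"][2]-.207,1); print(M.inv().apply(w-o["tcp_pos"]))
print(M.inv().apply(onz(m,(320.98,199.7),.2,1)-o["tcp_pos"]))
# plate far edges
for px in ((224,39),(419,38),(233,140)):
  print(M.inv().apply(onz(m,px,o["tcp_pos"][2]-.207,1)-o["tcp_pos"]))
# pins from w1
```

```text
[ 0.00025277 -0.10713321  0.206658  ]
[-4.79076799e-05 -1.86513089e-02  2.22169094e-01]
[-0.05526052 -0.12008256  0.20655281]
[ 0.05582462 -0.12076536  0.20667803]
[-0.05122636 -0.06026012  0.20674924]
```

Emit:
servo_tool(deltas=[[[0, -1, 0, 0.5], [-0.1, -4, 0, 1.5], [-0.2, -8, 0, 3], [-0.4, -13, 0, 4.5], [-0.5, -18, 0, 6], [-0.6, -23, 0, 7], [-0.7, -28, 0, 8], [-0.8, -32, 0, 9], [-0.9, -35, 0, 10], [-0.9, -36, 0, 10.4]]])

```text
t: 7.72
tcp_pos: [0.5194, 0.0117, 0.4206]
eef_rot: [1.0, -0.025, 0.001, 0.001]
ft_force: [-0.0, -0.0, -4.3]
finger_gap: 0.012
```

Run:
```python
from bench import r,cams
from h import *
print(delta(r.observe(),[.516,.039,.42],-3))
im=cv2.imread("pics/w1.png")
cv2.imwrite("pics/w1z.png",cv2.resize(im[130:360,330:540],None,fx=2.6,fy=2.6,interpolation=cv2.INTER_CUBIC))
t=cams.camera("top");s=cams.camera("side");cv2.imwrite("pics/t5.png",t);cv2.imwrite("pics/s5.png",s);cv2.imwrite("pics/w5.png",cams.camera("wrist"))
cv2.imwrite("pics/s5z.png",cv2.resize(s[120:280,270:410],None,fx=3.7,fy=3.7,interpolation=cv2.INTER_CUBIC))
```

```text
(array([-0.48, -2.71,  0.06]), 0.12, 'head -2.88 tilt 0.17 tcp [0.5194 0.0117 0.4206]', 'F', array([-0. , -0. , -4.3]), 'gap 0.0120 t 7.72')
```

View pics/w1z.png

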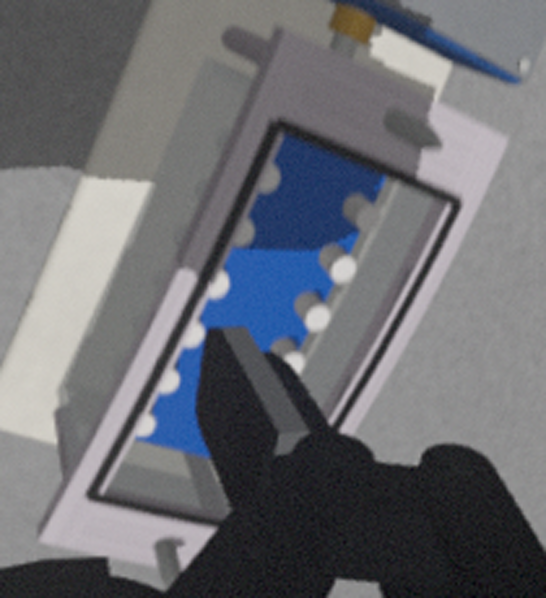

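View pics/s5z.png

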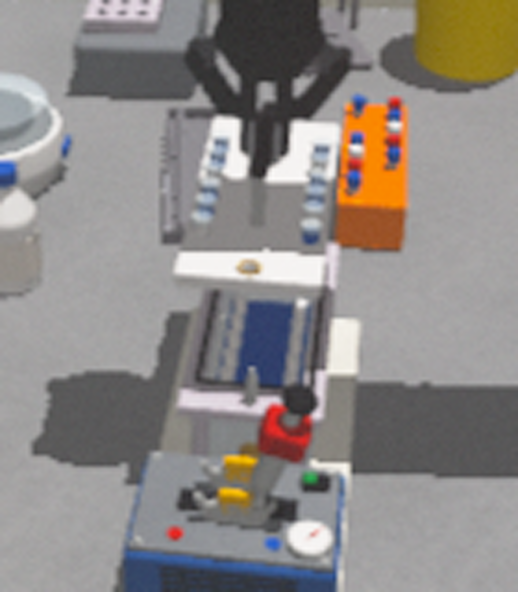

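View pics/w5.png

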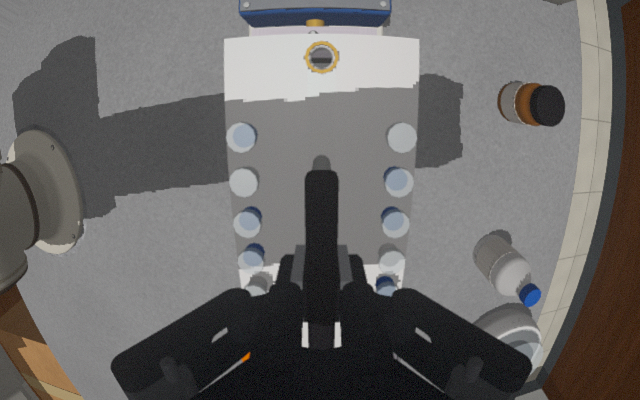

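Run:
```python
import cv2
im=cv2.imread("pics/w5.png")
cv2.imwrite("pics/w5z.png",cv2.resize(im[0:90,215:425],None,fx=3.8,fy=3.8,interpolation=cv2.INTER_CUBIC))
```

```text
(no output)
```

View pics/w5z.png

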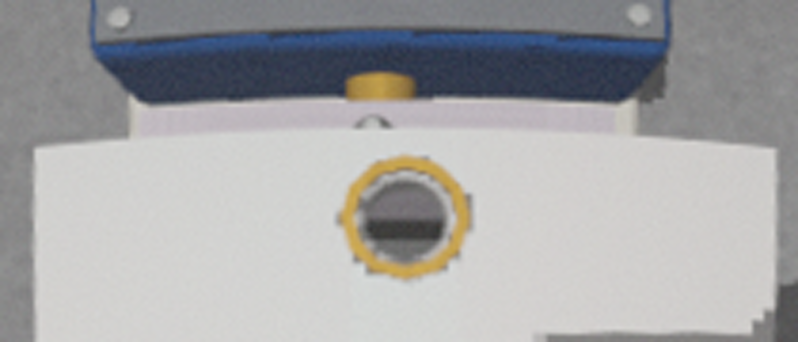

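Run:
```python
from bench import r,cams
from h import *
o=r.observe();m=cams.camera_model("wrist");T=cams.camera_model("top");S=cams.camera_model("side")
f=lambda x,y:((x+.5)/3.8-.5+215,(y+.5)/3.8-.5)
z1=lambda x,y:((x+.5)/6-.5+235,(y+.5)/6-.5+170)
s1=lambda x,y:((x+.5)/4.8-.5+290,(y+.5)/4.8-.5+175)
print(onz(m,f(376,121),.139,1)); print(tri([ray(m,f(376,121),1),ray(T,z1(316,285)),ray(S,s1(230,215))]))
print(onz(m,f(138,120),.105,1),onz(m,f(616,120),.105,1))
print("hole now",onz(m,f(405,217),o["tcp_pos"][2]-.207,1))
# w1 pose wrist camera: relative transform
Rc=cv2.Rodrigues(m["rvec"])[0];M=R.from_quat(o["eef_rot"]).as_matrix()
oc=-Rc.T@m["tvec"];A=M.T@Rc.T;tc=M.T@(oc-o["tcp_pos"]);print(A.round(3),tc)
h=np.radians(16.63);M1=np.array([[np.cos(h),np.sin(h),0],[np.sin(h),-np.cos(h),0],[0,0,-1]])
R1=(M1@A).T;o1=np.array([.3754,.0855,.4044])+M1@tc
m1={"K":m["K"],"rvec":cv2.Rodrigues(R1)[0],"tvec":-R1@o1}
w=lambda x,y:((x+.5)/2.6-.5+330,(y+.5)/2.6-.5+130)
print("w1 tip",onz(m1,w(437,142),.139,1))
c=[onz(m1,w(*k),.105,1) for k in((280,27),(508,137),(40,541))];print("corners",*c)
```

```text
[0.52135282 0.14784449 0.139     ]
(array([0.52093365, 0.14627765, 0.13930482]), [0.001521459985787533, 0.001606506418452528, 0.0006087180726743949])
[0.4641155  0.16135411 0.105     ] [0.57800819 0.1545525  0.105     ]
hole now [0.52566261 0.11587473 0.21380105]
[[ 1.     0.    -0.001]
 [-0.     0.95   0.312]
 [ 0.001 -0.312  0.95 ]] [-5.03029335e-05 -8.13143697e-02  3.15628025e-02]
w1 tip [0.51844507 0.14779257 0.139     ]
corners [0.46182219 0.16375545 0.105     ] [0.57632876 0.15852763 0.105     ] [ 0.45204606 -0.07466731  0.105     ]
```

Emit:
servo_tool(deltas=[[[-0.1, -0.5, 0, 0], [-0.3, -1.7, 0, 0], [-0.5, -2.7, 1, 0], [-0.5, -2.9, 2.5, 0], [-0.5, -2.9, 3.8, 0], [-0.5, -2.9, 4.2, 0], [-0.5, -2.9, 4.2, 0]]])

```text
t: 8.75
tcp_pos: [0.5166, 0.0389, 0.3784]
eef_rot: [1.0, -0.026, 0.0, 0.002]
ft_force: [0.0, 0.6, -4.1]
finger_gap: 0.0122
```

```bash
cat > look.py <<'E'
import sys
from bench import r,cams
from h import *
import pickle
n=sys.argv[1]
o=r.observe();print(delta(o,[.5155,.041,.324],-2.9))
m=cams.camera_model("wrist");w=cams.camera("wrist");t=cams.camera("top");s=cams.camera("side")
pickle.dump((o,m),open(n+".pkl","wb"))
for k,i in(("w",w),("t",t),("s",s)):cv2.imwrite(f"pics/{n}_{k}.png",i)
A=cv2.resize(w[20:95,255:390],None,fx=5,fy=5,interpolation=cv2.INTER_CUBIC)
B=cv2.resize(s[185:275,300:390],None,fx=6,fy=6,interpolation=cv2.INTER_CUBIC)
C=cv2.resize(t[180:260,270:370],None,fx=6,fy=6,interpolation=cv2.INTER_CUBIC)
for k,i in(("A",A),("B",B),("C",C)):cv2.imwrite(f"pics/{n}_{k}.png",i)
E
python3 look.py p6
```

```text
(array([-0.12, -0.23,  5.44]), -0.04, 'head -2.94 tilt 0.20 tcp [0.5166 0.0389 0.3784]', 'F', array([ 0. ,  0.6, -4.1]), 'gap 0.0122 t 8.75')
```

View pics/p6_A.png

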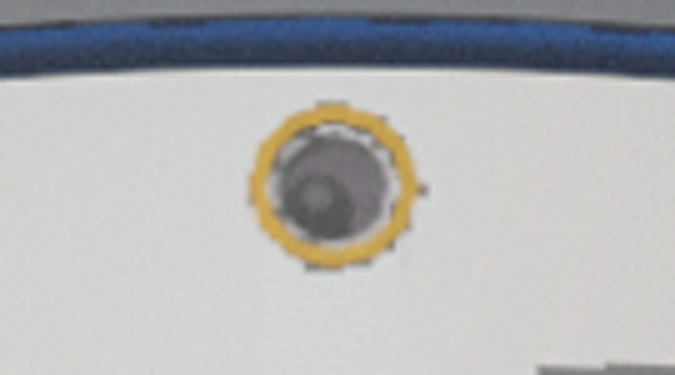

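View pics/p6_B.png

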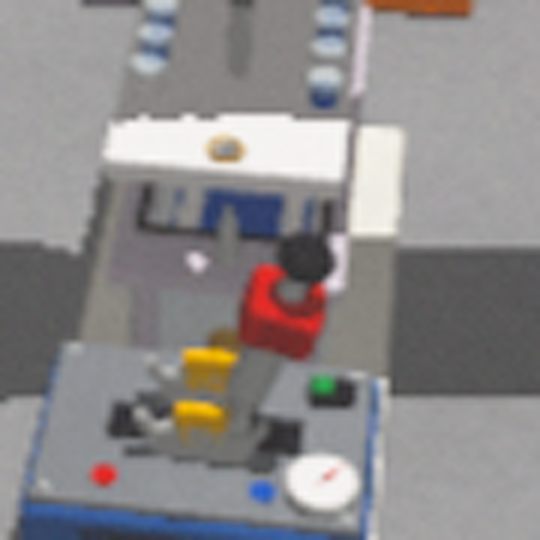

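View pics/p6_C.png

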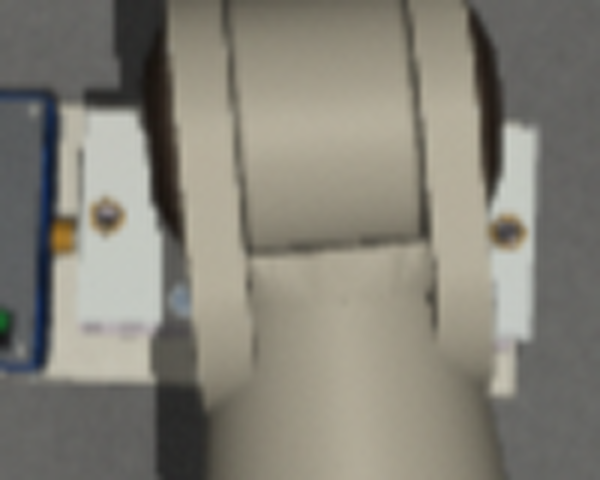

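Through the hole the pin tip shows at (318,58), with the hole centre at (321,57) — a small offset, which I'll compute now.

Run:
```python
from bench import r,cams
from h import *
import pickle
o,m=pickle.load(open("p6.pkl","rb"));T=cams.camera_model("top")
f=lambda x,y:((x+.5)/5-.5+255,(y+.5)/5-.5+20)
print("pin",onz(m,f(318,193),.139,1),"hole",onz(m,f(333,187),o["tcp_pos"][2]-.207,1))
g=lambda x,y:((x+.5)/6-.5+270,(y+.5)/6-.5+180)
a=onz(T,g(107,216),.171);b=onz(T,g(508,232),.171);print("holes top",a,b,(a+b)/2,np.linalg.norm(a-b),np.degrees(np.arctan2(-(a-b)[0],(a-b)[1])))
t=cv2.imread("pics/p6_t.png")
A=t[205:227,277:299];B=t[208:230,343:365]
cv2.imwrite("pics/p6_D.png",cv2.resize(np.hstack([A,B]),None,fx=16,fy=16,interpolation=cv2.INTER_NEAREST))
```

```text
pin [0.52030802 0.14841116 0.139     ] hole [0.5220583  0.14457951 0.17138079]
holes top [0.523268  0.1421332 0.171    ] [ 0.51202914 -0.06989303  0.171     ] [0.51764857 0.03612009 0.171     ] 0.21232389103600227 -3.0342346997096112
```

View pics/p6_D.png

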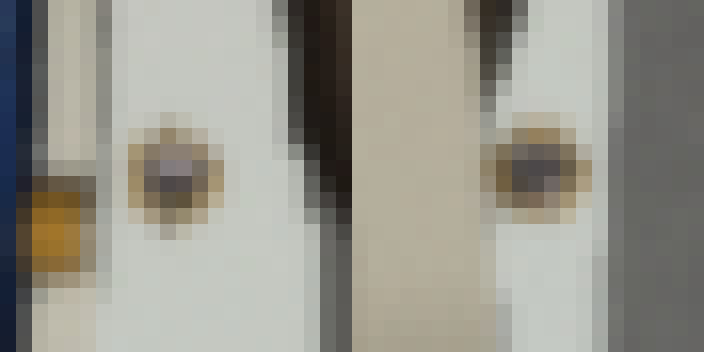

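Run:
```python
from bench import r
from h import *
print(delta(r.observe(),[.515,.0428,.362],-2.6))
```

```text
(array([-0.19, -0.38,  1.72]), -0.34, 'head -2.94 tilt 0.23 tcp [0.5167 0.039  0.3792]', 'F', array([-0.3, -0.6, -3.4]), 'gap 0.0124 t 8.90')
```

Emit:
servo_tool(deltas=[[[-0.1, -0.2, 0, -0.2], [-0.2, -0.4, 0, -0.3], [-0.2, -0.4, 0.4, -0.3], [-0.2, -0.4, 0.9, -0.3], [-0.2, -0.4, 1.2, -0.3], [-0.2, -0.4, 1.2, -0.3]]])

```text
t: 9.65
tcp_pos: [0.5149, 0.043, 0.3668]
eef_rot: [1.0, -0.023, 0.001, 0.002]
ft_force: [0.2, -0.4, -4.2]
finger_gap: 0.0122
```

```bash
python3 look.py p7
python3 - <<'E'
import cv2,numpy as np
t=cv2.imread("pics/p7_t.png")
A=t[205:227,277:299];B=t[208:230,343:365]
D=cv2.resize(np.hstack([A,B]),None,fx=16,fy=16,interpolation=cv2.INTER_NEAREST)
A=cv2.imread("pics/p7_A.png")[60:300,150:502]
A=cv2.resize(A,(704,480));cv2.imwrite("pics/p7_D.png",np.vstack([D,A])[:,:][:600] if 0 else cv2.resize(np.vstack([D,A]),None,fx=.7,fy=.7))
E
```

```text
(array([0.06, 0.18, 4.28]), 0.26, 'head -2.64 tilt 0.21 tcp [0.5149 0.043  0.3668]', 'F', array([ 0.2, -0.4, -4.2]), 'gap 0.0122 t 9.65')
```

View pics/p7_D.png

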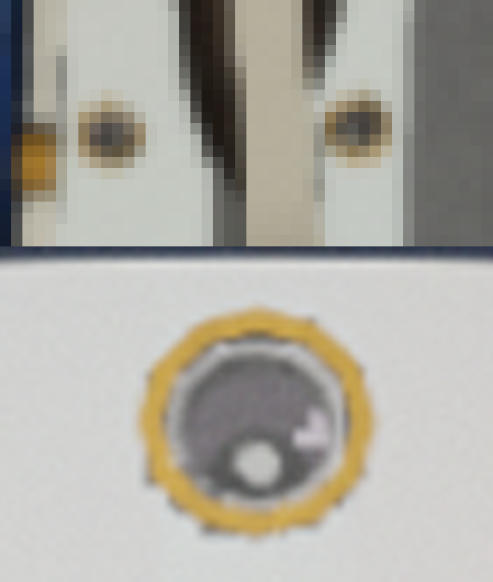

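View pics/p7_A.png

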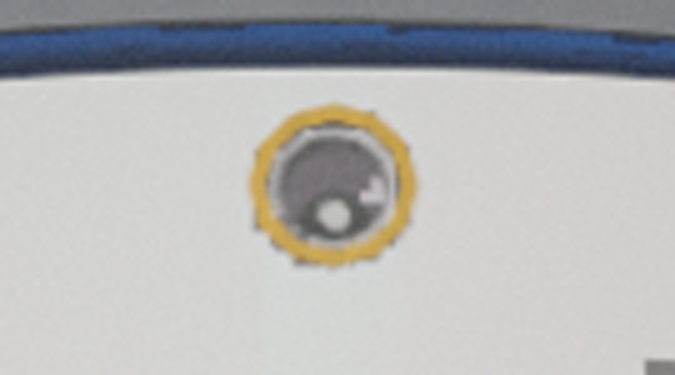

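Run:
```python
from h import *
import pickle
o,m=pickle.load(open("p7.pkl","rb"))
f=lambda x,y:((x+.5)/5-.5+255,(y+.5)/5-.5+20)
print("pin",onz(m,f(334,214),.139,1),"hole",onz(m,f(333,186),o["tcp_pos"][2]-.207,1))
```

```text
pin [0.5200832 0.1481514 0.139    ] hole [0.51996742 0.14882519 0.15977381]
```

Aligned to better than 1 mm, so I'll lower slowly.

Emit:
servo_tool(deltas=[[[0, 0.05, 0.4, 0], [0, 0.05, 0.9, 0], [0, 0.05, 1.4, 0], [0, 0.05, 1.9, 0], [0, 0.05, 2.3, 0], [0, 0.05, 2.3, 0]]])

```text
t: 10.55
tcp_pos: [0.5149, 0.0424, 0.3439]
eef_rot: [1.0, -0.023, 0.001, 0.002]
ft_force: [-0.0, 0.2, -5.3]
finger_gap: 0.012
```

Run:
```python
from bench import r
from h import *
o=r.observe();print(delta(o,[.515,.0428,.324],-2.6),o["moment"])
```

```text
(array([ 0.  , -0.05,  1.99]), -0.04, 'head -2.64 tilt 0.22 tcp [0.5149 0.0424 0.3439]', 'F', array([-0. ,  0.2, -5.3]), 'gap 0.0120 t 10.55') [ 0.00482942 -0.00346057  0.02266011]
```

Emit:
servo_tool(deltas=[[[0, 0, 0.4, 0], [0, 0, 0.8, 0], [0, 0, 1.2, 0], [0, 0, 1.5, 0], [0, 0, 1.7, 0], [0, 0, 1.8, 0], [0, 0, 1.8, 0]]])

```text
t: 11.42
tcp_pos: [0.5149, 0.0423, 0.3259]
eef_rot: [1.0, -0.023, 0.001, 0.002]
ft_force: [0.4, -0.3, -4.6]
finger_gap: 0.0123
```

Emit:
servo_tool(deltas=[[[0, 0, 0.1, 0], [0, 0, 0.2, 0], [0, 0, 0.2, 0]]])

```text
t: 11.8
tcp_pos: [0.5149, 0.0423, 0.3245]
eef_rot: [1.0, -0.023, 0.001, 0.002]
ft_force: [-0.9, 0.1, 1.2]
finger_gap: 0.012
```

Contact now: the force went from -4.6 to +1.2 N, so the weight is on the flange. A last small press.

Emit:
servo_tool(deltas=[[[0, 0, 0.05, 0], [0, 0, 0.1, 0], [0, 0, 0.1, 0]]])

```text
t: 12.18
tcp_pos: [0.5148, 0.0423, 0.3245]
eef_rot: [1.0, -0.023, 0.002, 0.002]
ft_force: [-4.1, -0.7, 6.9]
finger_gap: 0.0123
```

```bash
python3 look.py p8; python3 -c "
from bench import r;print(r.observe()['moment'])"
```

```text
(array([0.08, 0.13, 0.05]), 0.26, 'head -2.64 tilt 0.27 tcp [0.5148 0.0423 0.3245]', 'F', array([-4.1, -0.7,  6.9]), 'gap 0.0123 t 12.18')
[-0.02789732  0.87345257 -0.0213307 ]
```

View pics/p8_B.png

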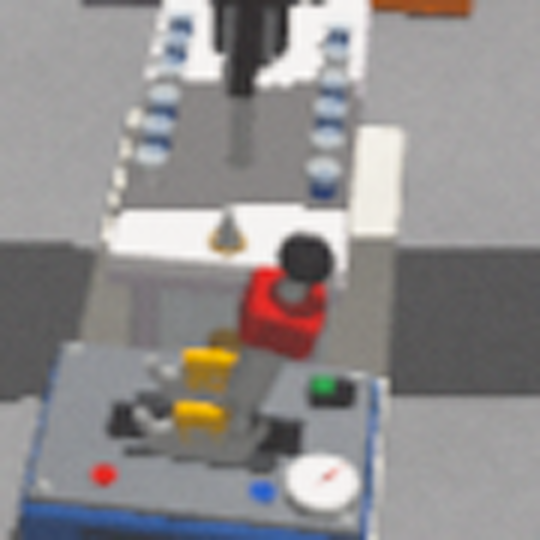

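Pin protruding through the hole, plate down on the flange. Releasing.

Emit:
servo_tool(deltas=[[[0, 0, 0, 0], [0, 0, 0, 0], [0, 0, 0, 0], [0, 0, 0, 0], [0, 0, 0, 0], [0, 0, -1, 0], [0, 0, -4, 0], [0, 0, -8, 0], [0, 0, -12, 0], [0, 0, -12, 0]]], gripper=1)

```text
t: 13.58
tcp_pos: [0.5143, 0.0427, 0.4483]
eef_rot: [1.0, -0.023, 0.005, 0.001]
ft_force: [-0.6, -0.7, -0.5]
finger_gap: 0.085
```

```bash
python3 look.py p9
```

```text
(array([1.000e-02, 1.400e-01, 1.244e+01]), 0.26, 'head -2.64 tilt 0.55 tcp [0.5143 0.0427 0.4483]', 'F', array([-0.6, -0.7, -0.5]), 'gap 0.0850 t 13.57')
```

View pics/p9_w.png

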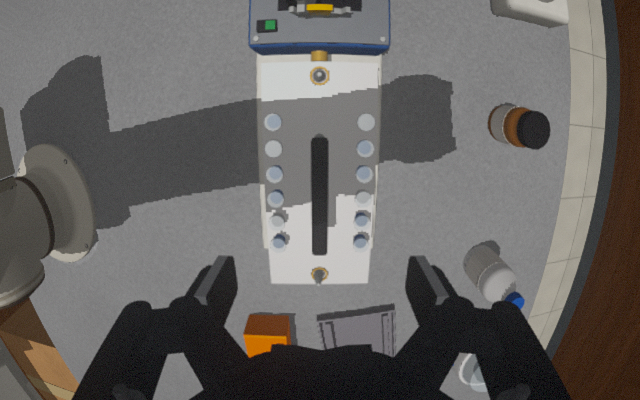

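View pics/p9_B.png

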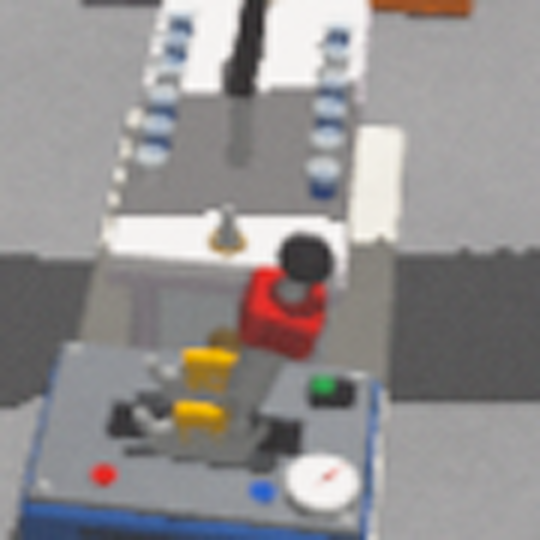

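View pics/p9_C.png

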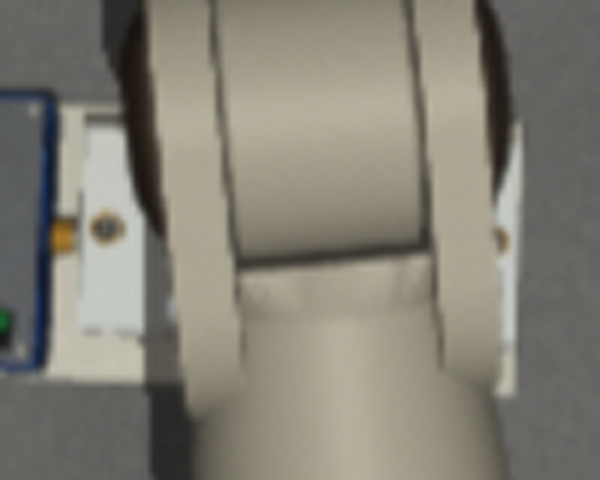

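The plate is seated: a pin shows in the hole at (319,75), and the second hole is at (319,274). Next is the lever. I'll grip the collar's ±y flats with the jaws along the hinge, and first hover for a wrist-camera look.

Run:
```python
from bench import r
from h import *
o=r.observe();print(delta(o,[.46,.234,.42],87.2),o["joint_pos"])
```

```text
(array([ -6.32, -18.86,   2.32]), -89.84, 'head -2.64 tilt 0.25 tcp [0.5144 0.0427 0.444 ]', 'F', array([-0.3,  0.2,  0.1]), 'gap 0.0855 t 13.72') [ 0.08360345  0.02244918  0.18556523  1.73122222 -0.00344044  1.70054926]
```

Emit:
servo_tool(deltas=[[[-0.3, -1, 0, -6], [-1, -3, 0, -16], [-1.7, -5, 0, -26], [-2.5, -7.5, 0, -36], [-3.2, -10, 0, -46], [-4, -12.5, 0.5, -56], [-5, -15, 1, -66], [-5.7, -17, 1.5, -76], [-6.2, -18.5, 2, -85], [-6.3, -18.9, 2.3, -89.8]]])

```text
t: 14.98
tcp_pos: [0.4598, 0.2351, 0.4186]
eef_rot: [0.723, 0.691, -0.001, 0.002]
ft_force: [0.2, 0.0, 0.9]
finger_gap: 0.0856
```

Emit:
servo_tool(deltas=[[[0, 0, 0, 0], [0, 0, 0, 0]]])

```text
t: 15.22
tcp_pos: [0.4598, 0.235, 0.418]
eef_rot: [0.723, 0.69, -0.002, 0.002]
ft_force: [0.0, 0.2, -0.8]
finger_gap: 0.0854
```

```bash
cat > look2.py <<'E'
import sys,pickle
from bench import r,cams
from h import *
n=sys.argv[1]
o=r.observe();print(delta(o,[.497,.2352,.3125],87.2))
m=cams.camera_model("wrist");w=cams.camera("wrist");s=cams.camera("side")
pickle.dump((o,m),open(n+".pkl","wb"))
cv2.imwrite(f"pics/{n}_w.png",w);cv2.imwrite(f"pics/{n}_s.png",s)
cv2.imwrite(f"pics/{n}_B.png",cv2.resize(s[175:295,300:390],None,fx=5,fy=5,interpolation=cv2.INTER_CUBIC))
E
python3 look2.py q1
```

```text
(array([ 0.25,  3.72, 10.54]), 0.14, 'head 87.34 tilt 0.28 tcp [0.4598 0.235  0.418 ]', 'F', array([ 0. ,  0.2, -0.8]), 'gap 0.0854 t 15.22')
```

View pics/q1_w.png

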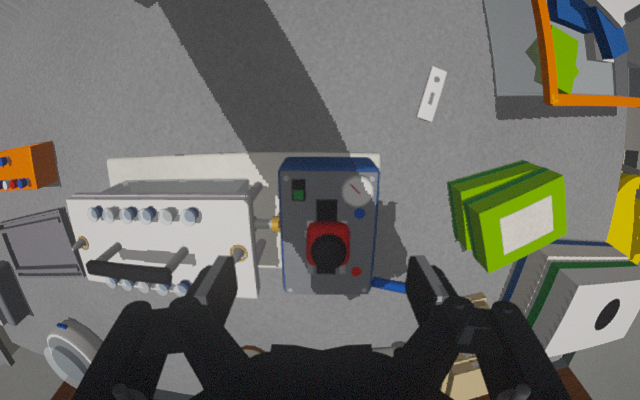

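View pics/q1_B.png

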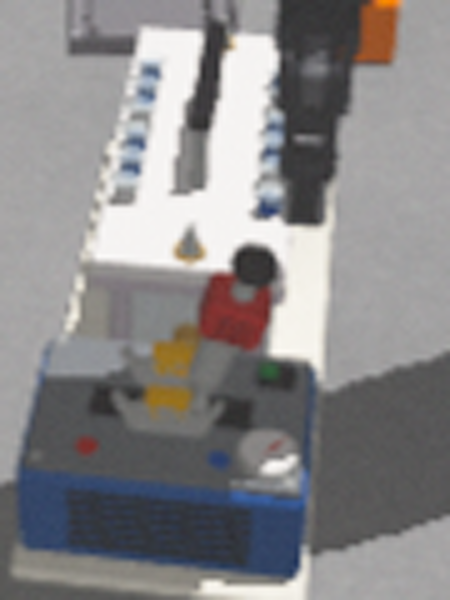

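Run:
```python
from bench import cams
from h import *
import pickle
o,m=pickle.load(open("q1.pkl","rb"));im=cv2.imread("pics/q1_w.png")
cv2.imwrite("pics/q1_z.png",cv2.resize(im[180:300,270:385],None,fx=5,fy=5,interpolation=cv2.INTER_CUBIC))
```

```text
(no output)
```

View pics/q1_z.png

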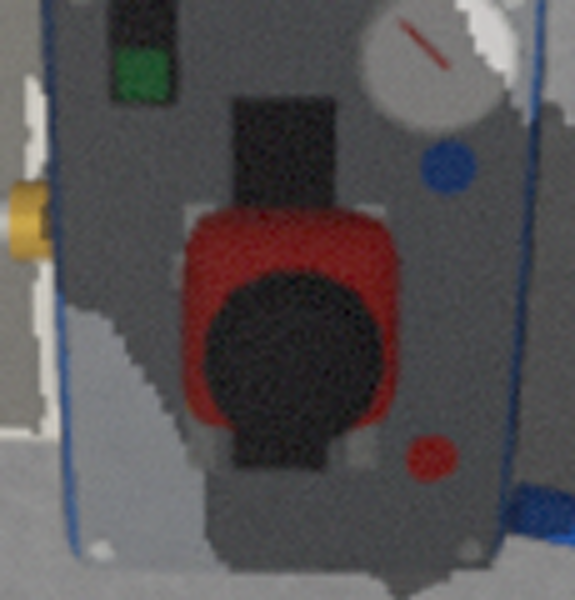

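Run:
```python
from bench import cams
from h import *
import pickle
o,m=pickle.load(open("q1.pkl","rb"));T=cams.camera_model("top");S=cams.camera_model("side")
f=lambda x,y:((x+.5)/5-.5+270,(y+.5)/5-.5+180)
z1=lambda x,y:((x+.5)/6-.5+235,(y+.5)/6-.5+170)
s1=lambda x,y:((x+.5)/4.8-.5+290,(y+.5)/4.8-.5+175)
k=onz(m,f(294,354),.192,1);print("knob wrist",k)
print(tri([ray(m,f(294,354),1),ray(T,z1(134,347)),ray(S,s1(293,250))]))
print("collar L/R edges at z=.163",onz(m,f(184,320),.163,1),onz(m,f(400,320),.163,1))
for n,p in(("blue",(448,167)),("red",(432,459))):print(n,onz(m,f(*p),.08,1))
# slot in deck, top view: blue (97,338) red (107,211)
print(onz(T,z1(98,338),.08),onz(T,z1(107,211),.08))
```

```text
knob wrist [0.48094876 0.23926178 0.192     ]
(array([0.48316586, 0.23716386, 0.19272448]), [0.0031133455910053133, 0.00278625856293931, 0.001521181899008023])
collar L/R edges at z=.163 [0.48912819 0.22178393 0.163     ] [0.49072934 0.2564293  0.163     ]
blue [0.49634703 0.27329093 0.08      ]
red [0.56836511 0.26976283 0.08      ]
[0.49743418 0.27138103 0.08      ] [0.5693544  0.26649374 0.08      ]
```

Run:
```python
from bench import r
from h import *
print(delta(r.observe(),[.495,.2372,.314],87.2))
```

```text
(array([ 0.44,  3.49, 10.44]), 0.15, 'head 87.35 tilt 0.25 tcp [0.4599 0.2349 0.4184]', 'F', array([-0.2, -0.4, -0.1]), 'gap 0.0854 t 15.32')
```

Emit:
servo_tool(deltas=[[[0.2, 1.5, 0, 0.1], [0.4, 3.2, 0, 0.1], [0.4, 3.5, 1, 0.1], [0.4, 3.5, 3, 0.1], [0.4, 3.5, 5.5, 0.1], [0.4, 3.5, 8, 0.1], [0.4, 3.5, 9.7, 0.1], [0.4, 3.5, 10.3, 0.1], [0.4, 3.5, 10.4, 0.1]]])

```text
t: 16.45
tcp_pos: [0.4951, 0.2368, 0.3146]
eef_rot: [0.724, 0.69, -0.001, 0.002]
ft_force: [-1.1, 0.1, 0.5]
finger_gap: 0.0855
```

```bash
python3 look2.py q2
```

```text
(array([-0.15,  0.2 ,  0.21]), 0.04, 'head 87.24 tilt 0.25 tcp [0.4951 0.2368 0.3146]', 'F', array([-1.1,  0.1,  0.5]), 'gap 0.0855 t 16.45')
```

View pics/q2_w.png

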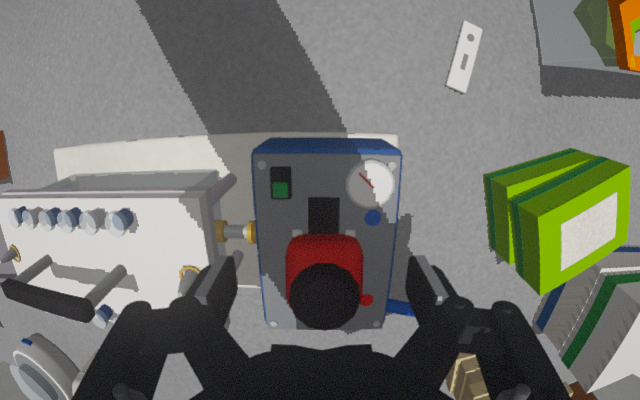

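View pics/q2_B.png

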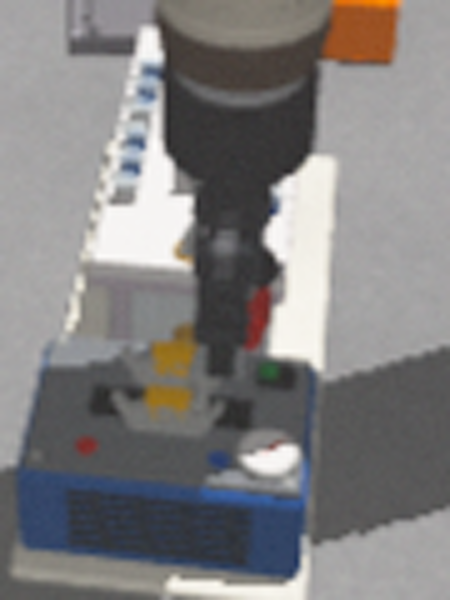

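Run:
```python
from bench import cams
from h import *
import pickle
o,m=pickle.load(open("q2.pkl","rb"));S=cams.camera_model("side")
f=lambda x,y:((x+.5)/5-.5+300,(y+.5)/5-.5+175)
for p in((205,365),(236,365),(197,300),(245,300)):
  a,d=ray(S,f(*p));print("finger",a+d*(.283-a[1])/d[1])
# collar in q1_B: corners
for p in((203,345),(262,350),(272,300),(212,275)):
  a,d=ray(S,f(*p));print("collar +y face",a+d*(.254-a[1])/d[1])
for p in((287,275),(362,275)): print(onz(m,p,.165,1))
# knob center from q2 with z .19
print(onz(m,(324.5,296),.192,1))
```

```text
finger [0.50551816 0.283      0.16282491]
finger [0.4898799  0.283      0.16417787]
finger [0.51057575 0.283      0.20730865]
finger [0.48707326 0.283      0.20917673]
collar +y face [0.50761025 0.254      0.1484119 ]
collar +y face [0.47671294 0.254      0.14737738]
collar +y face [0.47320562 0.254      0.18330092]
collar +y face [0.5042608  0.254      0.19812195]
[0.4884769  0.22241584 0.165     ]
[0.49005997 0.25594361 0.165     ]
[0.48114081 0.2393797  0.192     ]
```

Emit:
servo_tool(deltas=[[[0.2, -0.2, 0.2, 0], [0.2, -0.2, 0.2, 0], [0.2, -0.2, 0.2, 0]]])

```text
t: 16.92
tcp_pos: [0.4933, 0.239, 0.3134]
eef_rot: [0.724, 0.69, -0.001, 0.002]
ft_force: [-0.1, 0.9, 0.4]
finger_gap: 0.0855
```

Emit:
servo_tool(deltas=[[[0, 0, 0, 0], [0, 0, 0, 0], [0, 0, 0, 0], [0, 0, 0, 0], [0, 0, 0, 0], [0, 0, 0, 0], [0, 0, 0, 0]]], gripper=0, newtons=45)

```text
t: 17.8
tcp_pos: [0.4933, 0.2385, 0.3136]
eef_rot: [0.724, 0.69, -0.001, 0.002]
ft_force: [-0.1, -4.7, 3.4]
finger_gap: 0.0336
```

```bash
python3 look2.py q3; python3 -c "
from bench import r;print(r.observe()['moment'])"
```

```text
(array([-0.31,  0.39,  0.12]), 0.02, 'head 87.22 tilt 0.29 tcp [0.4933 0.2385 0.3136]', 'F', array([-0.1, -4.7,  3.4]), 'gap 0.0336 t 17.80')
[-0.5678764   0.18380155 -0.02735555]
```

View pics/q3_w.png

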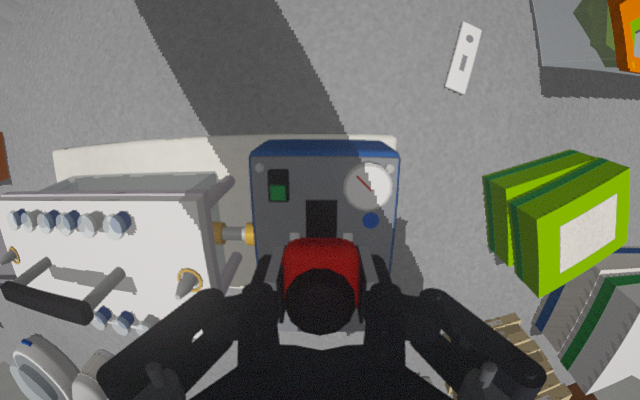

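View pics/q3_B.png

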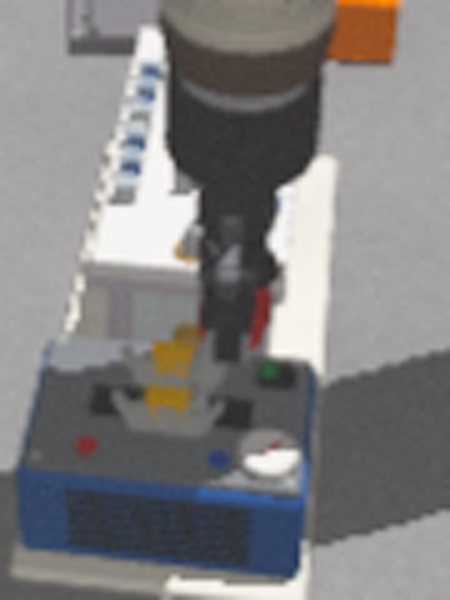

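Gap is 33.6 mm, so the collar is gripped. Lifting 10.5 mm along the lever.

Emit:
servo_tool(deltas=[[[0, -0.08, -0.25, 0], [0, -0.16, -0.5, 0], [0, -0.24, -0.75, 0], [0, -0.32, -1.0, 0], [0, -0.32, -1.0, 0], [0, -0.32, -1.0, 0]]])

```text
t: 18.65
tcp_pos: [0.4901, 0.2387, 0.3235]
eef_rot: [0.724, 0.69, -0.001, 0.002]
ft_force: [3.5, -4.5, -4.7]
finger_gap: 0.0333
```

```bash
python3 look2.py q4; python3 -c "
from bench import r;print(r.observe()['moment'])"
```

```text
(array([-0.31,  0.7 ,  1.11]), 0.01, 'head 87.21 tilt 0.30 tcp [0.4901 0.2387 0.3235]', 'F', array([ 3.5, -4.5, -4.7]), 'gap 0.0333 t 18.65')
[-0.16478051 -0.76122693 -0.01851873]
```

View pics/q4_w.png

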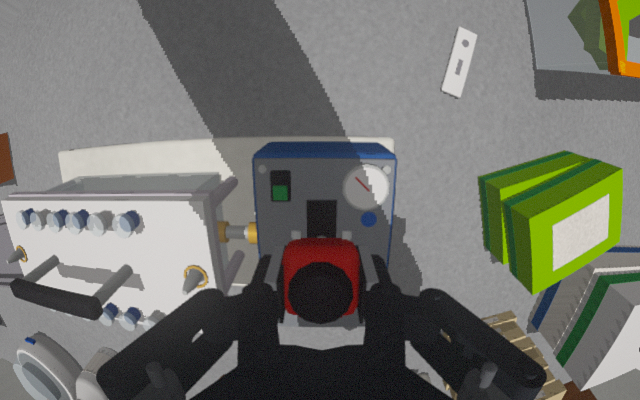

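View pics/q4_B.png

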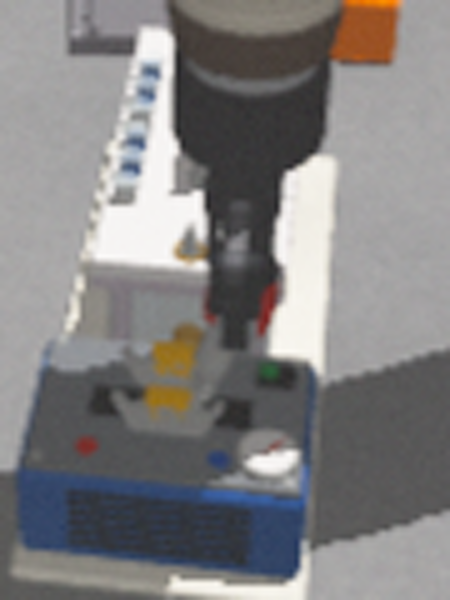

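The knob has sunk relative to the collar (centre row 301→292), so the collar is lifted. Swinging to upright first, then checking forces.

Emit:
servo_tool(deltas=[[[0, 0.35, -0.11, 0], [0, 0.75, -0.22, 0], [0, 1.2, -0.33, 0], [0, 1.65, -0.42, 0], [0, 2.15, -0.5, 0], [0, 2.65, -0.57, 0], [0, 3.1, -0.61, 0], [0, 3.55, -0.63, 0], [0, 3.75, -0.64, 0], [0, 3.75, -0.64, 0]]])

```text
t: 20.0
tcp_pos: [0.5274, 0.2368, 0.3293]
eef_rot: [0.724, 0.69, -0.002, 0.002]
ft_force: [-4.9, -1.8, -6.5]
finger_gap: 0.0335
```

```bash
python3 look2.py q5; python3 -c "
from bench import r;print(r.observe()['moment'])"
```

```text
(array([-0.29, -3.03,  1.69]), 0.01, 'head 87.21 tilt 0.34 tcp [0.5274 0.2368 0.3293]', 'F', array([-4.9, -1.8, -6.5]), 'gap 0.0335 t 20.00')
[-0.41699248  1.16687383 -0.1099025 ]
```

View pics/q5_B.png

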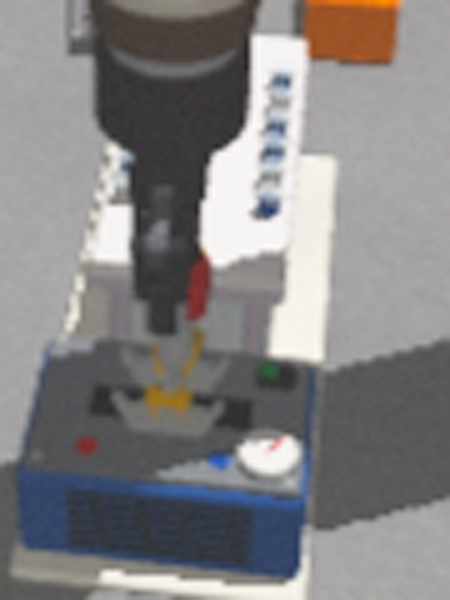

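View pics/q5_w.png

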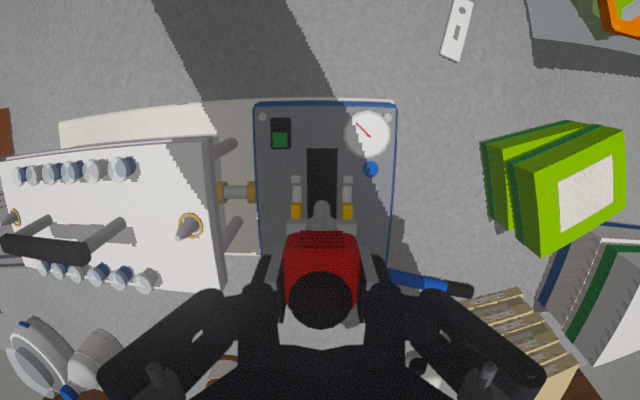

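Emit:
servo_tool(deltas=[[[0, 0.45, 0, 0], [0, 0.9, 0.01, 0], [0, 1.4, 0.04, 0], [0, 1.9, 0.1, 0], [0, 2.4, 0.17, 0], [0, 2.85, 0.25, 0], [0, 3.25, 0.34, 0], [0, 3.6, 0.43, 0], [0, 3.85, 0.49, 0], [0, 3.85, 0.49, 0]]])

```text
t: 21.35
tcp_pos: [0.5655, 0.2348, 0.3239]
eef_rot: [0.724, 0.69, -0.003, 0.001]
ft_force: [-4.8, -1.8, -5.1]
finger_gap: 0.0333
```

```bash
python3 look2.py q6; python3 -c "
from bench import r;print(r.observe()['moment'])"
```

```text
(array([-0.29, -6.84,  1.16]), 0.03, 'head 87.23 tilt 0.41 tcp [0.5655 0.2348 0.3239]', 'F', array([-4.8, -1.8, -5.1]), 'gap 0.0333 t 21.35')
[-0.26045826  1.38733122 -0.01323745]
```

View pics/q6_B.png

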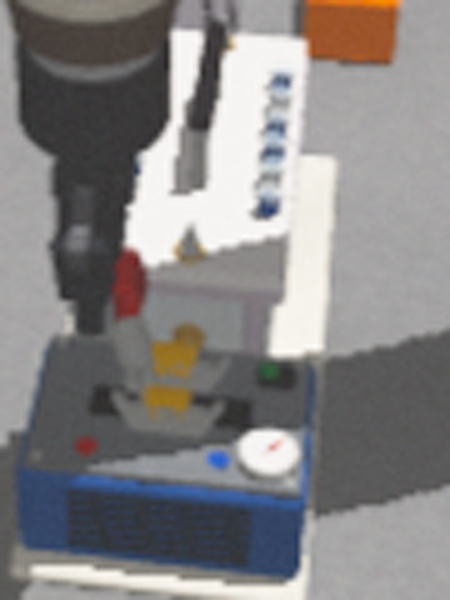

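View pics/q6_w.png

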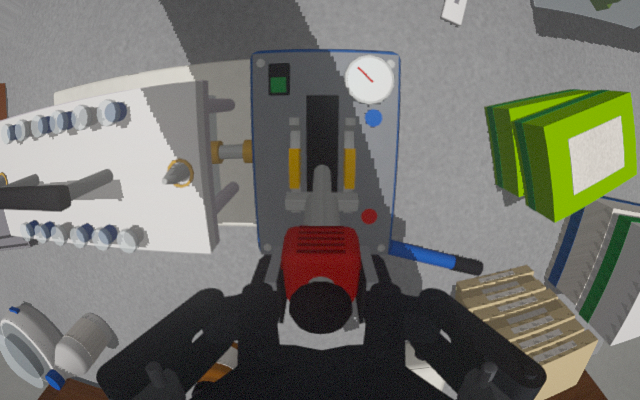

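Emit:
servo_tool(deltas=[[[0, 0.2, 0.06, 0], [0, 0.4, 0.12, 0], [0, 0.5, 0.15, 0], [0, 0.5, 0.15, 0]]])

```text
t: 21.95
tcp_pos: [0.5701, 0.2347, 0.322]
eef_rot: [0.724, 0.69, -0.004, 0.0]
ft_force: [-5.2, -2.3, -5.1]
finger_gap: 0.033
```

Emit:
servo_tool(deltas=[[[0, 0.12, 0.04, 0], [0, 0.25, 0.08, 0], [0, 0.25, 0.08, 0]]])

```text
t: 22.32
tcp_pos: [0.5721, 0.2346, 0.3208]
eef_rot: [0.724, 0.69, -0.005, -0.0]
ft_force: [-7.9, -2.1, -4.0]
finger_gap: 0.0335
```

Emit:
servo_tool(deltas=[[[0, 0.1, 0.03, 0], [0, 0.15, 0.05, 0], [0, 0.15, 0.05, 0]]])

```text
t: 22.7
tcp_pos: [0.5726, 0.2346, 0.3199]
eef_rot: [0.724, 0.69, -0.007, -0.002]
ft_force: [-11.8, -2.1, -1.4]
finger_gap: 0.0335
```

```bash
python3 look2.py q7; python3 -c "
from bench import r;print(r.observe()['moment'])"
```

```text
(array([-0.29, -7.55,  0.84]), 0.11, 'head 87.31 tilt 0.83 tcp [0.5726 0.2346 0.3199]', 'F', array([-11.8,  -2.1,  -1.4]), 'gap 0.0335 t 22.70')
[-0.10097234  2.22388632 -0.13547444]
```

View pics/q7_w.png

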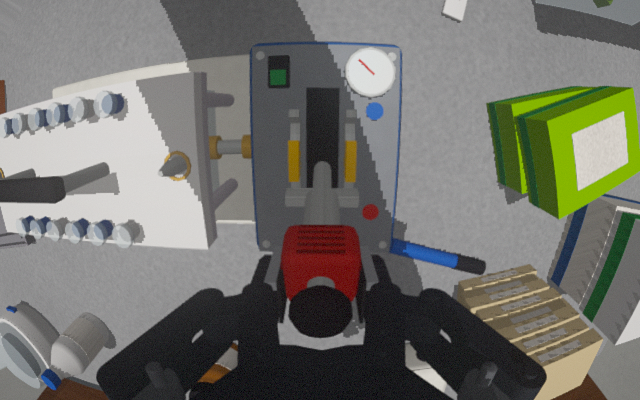

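The lever has reached its end stop: resistance rises to about 12 N with hardly any motion. Lowering the collar along the lever, then releasing.

Emit:
servo_tool(deltas=[[[0, -0.06, 0.25, 0], [0, -0.14, 0.5, 0], [0, -0.22, 0.75, 0], [0, -0.28, 0.95, 0], [0, -0.28, 0.95, 0]]])

```text
t: 23.42
tcp_pos: [0.5698, 0.2346, 0.3126]
eef_rot: [0.724, 0.69, -0.006, -0.001]
ft_force: [-4.7, -3.9, 7.8]
finger_gap: 0.0333
```

```bash
python3 look2.py q8
```

```text
(array([-0.29, -7.27,  0.08]), 0.11, 'head 87.31 tilt 0.68 tcp [0.5698 0.2346 0.3126]', 'F', array([-4.7, -3.9,  7.8]), 'gap 0.0333 t 23.43')
```

View pics/q8_w.png

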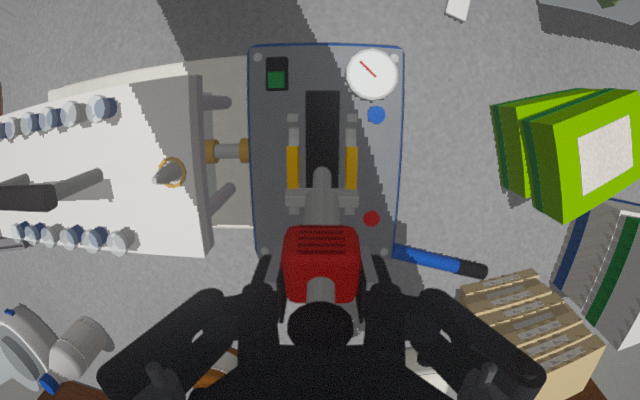

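View pics/q8_B.png

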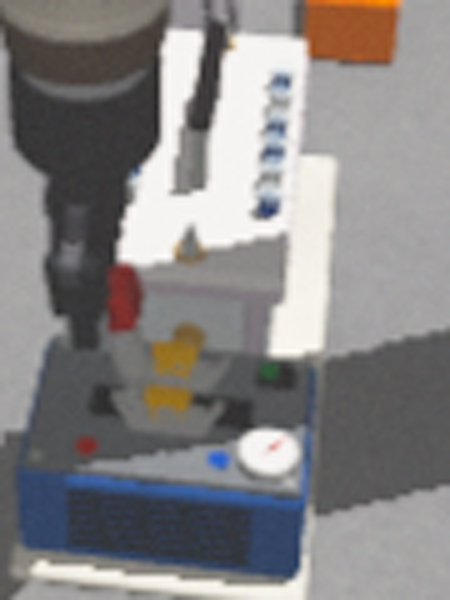

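TCP height (0.3126) is back at the grasp-down value (0.3136) and pushes up with 8 N, so the collar is at the bottom of the notch. Opening.

Emit:
servo_tool(deltas=[[[0, 0, 0, 0], [0, 0, 0, 0], [0, 0, 0, 0], [0, 0, 0, 0], [0, 0, 0, 0], [0, 0, 0, 0]]], gripper=1)

```text
t: 24.28
tcp_pos: [0.5698, 0.2346, 0.3125]
eef_rot: [0.724, 0.69, -0.006, -0.001]
ft_force: [0.1, -0.6, 0.1]
finger_gap: 0.0855
```

```bash
python3 look2.py q9
```

```text
(array([-0.29, -7.27,  0.08]), 0.11, 'head 87.31 tilt 0.68 tcp [0.5698 0.2346 0.3125]', 'F', array([ 0.1, -0.6,  0.1]), 'gap 0.0855 t 24.27')
```

View pics/q9_w.png

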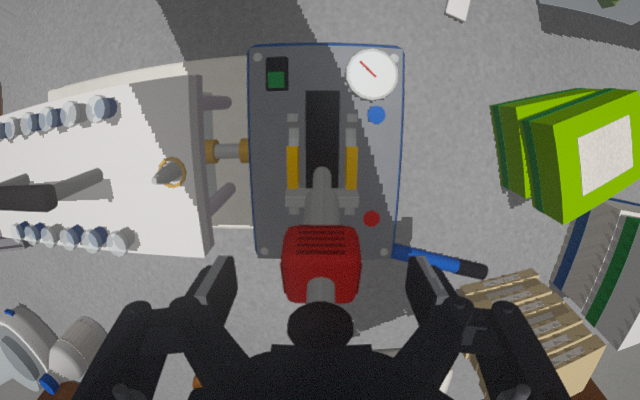

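Emit:
servo_tool(deltas=[[[0, 0, -1, 0], [0, 0, -3, 0], [0, 0, -6, 0], [0, 0, -9, 0], [0, 0, -11, 0], [0, -2, -12, 0], [0, -6, -12, 0], [0, -10, -12, 0], [0, -12, -12, 0], [0, -12, -12, 0]]])

```text
t: 25.62
tcp_pos: [0.4501, 0.241, 0.4353]
eef_rot: [0.723, 0.691, -0.005, -0.001]
ft_force: [0.1, -0.5, -0.0]
finger_gap: 0.0852
```

```bash
python3 look2.py v1
python3 - <<'E'
import cv2
w=cv2.imread("pics/v1_w.png");cv2.imwrite("pics/v1_z.png",cv2.resize(w[190:350,225:425],None,fx=3.5,fy=3.5,interpolation=cv2.INTER_CUBIC))
from bench import cams
t=cams.camera("top");cv2.imwrite("pics/v1_t.png",t)
E
```

```text
(array([-0.3 ,  4.81, 12.24]), 0.17, 'head 87.37 tilt 0.56 tcp [0.4501 0.241  0.4353]', 'F', array([ 0.1, -0.5, -0. ]), 'gap 0.0852 t 25.62')
```

View pics/v1_w.png

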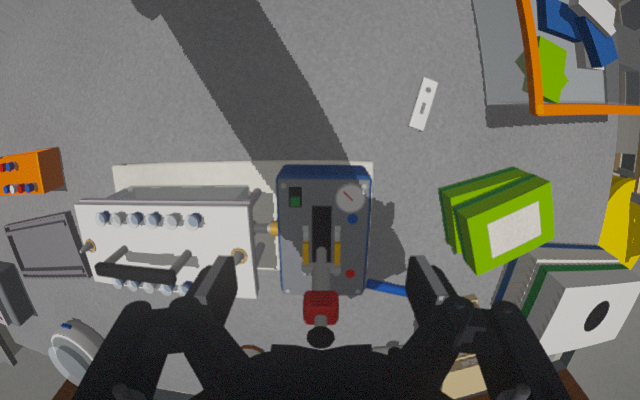

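View pics/v1_B.png

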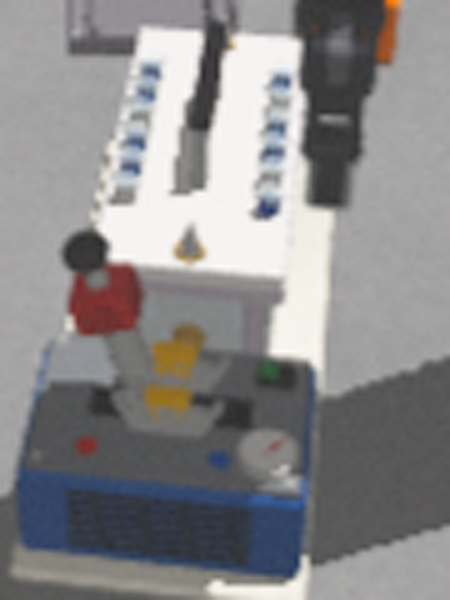

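View pics/v1_t.png

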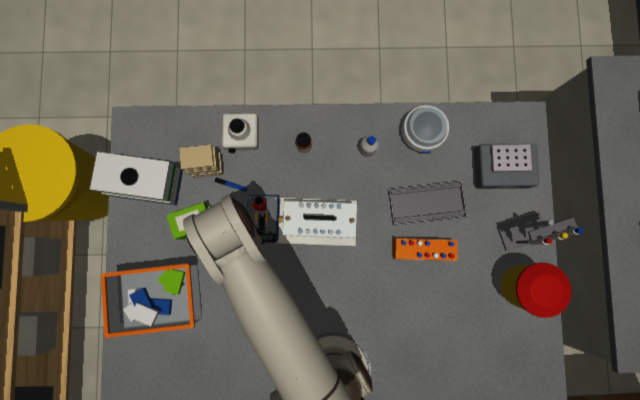

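Run:
```python
from bench import cams
from h import *
import pickle
o,m=pickle.load(open("v1.pkl","rb"));S=cams.camera_model("side");T=cams.camera_model("top")
o1,m1=pickle.load(open("q1.pkl","rb"))
t=cv2.imread("pics/v1_t.png");A=t[185:245,240:300];cv2.imwrite("pics/v1_tz.png",cv2.resize(A,None,fx=10,fy=10,interpolation=cv2.INTER_CUBIC))
f=lambda x,y:((x+.5)/5-.5+300,(y+.5)/5-.5+175)
print("knob now",tri([ray(S,f(85,251)),ray(m,(320.5,336),1)]))
print("knob before",tri([ray(S,f(254,267)),ray(m1,(328.4,250.5),1)]))
print("collar now",tri([ray(S,f(105,298)),ray(m,(321,309),1)]))
k=np.array([.571,.235])
for l in(.57,.60,.62):
  th=l-.31; p=np.array([.5315+.155*np.sin(th),.235-.0473*.049,.045+.155*np.cos(th)]);print(l,p,proj(S,p),proj(T,p),proj(m,p,1))
```

```text
knob now (array([0.57027444, 0.23411911, 0.19015802]), [0.001638027480409316, 0.0016380274804093094])
knob before (array([0.4824365 , 0.23892281, 0.1909931 ]), [0.0008514060036640536, 0.0008514060036639953])
collar now (array([0.56047369, 0.2352997 , 0.15974682]), [0.0006469687590750109, 0.0006469687590749552])
0.57 [0.57134749 0.2326823  0.19479045] (np.float64(316.59211343512663), np.float64(223.58585979630726)) (np.float64(257.9322955042232), np.float64(200.02691737818782)) (np.float64(318.12971168725454), np.float64(341.79259591483543))
0.6 [0.57582259 0.2326823  0.1935278 ] (np.float64(314.895216461346), np.float64(223.8545770633796)) (np.float64(257.9868215396531), np.float64(198.65780921765196)) (np.float64(318.3970184893264), np.float64(344.25571981973997))
0.62 [0.57878409 0.2326823  0.1926117 ] (np.float64(313.77519065622596), np.float64(224.05520574327986)) (np.float64(258.02619036806306), np.float64(197.75690803865913)) (np.float64(318.5714253496727), np.float64(345.7901969978396))
```

View pics/v1_tz.png

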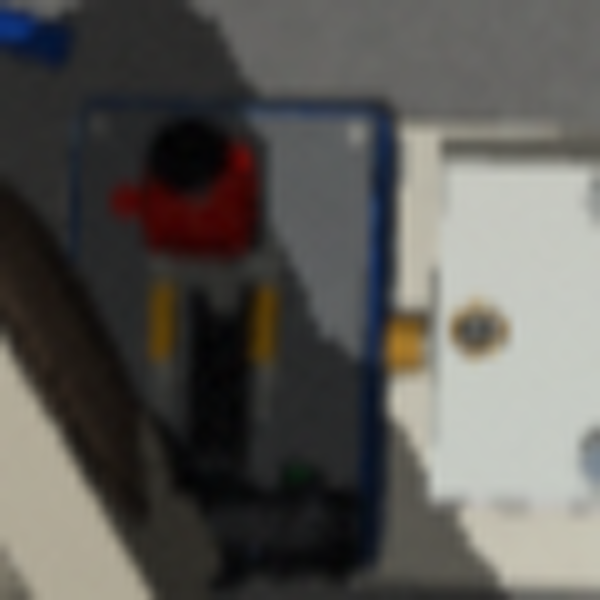

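Knob measurements put the lever at about 0.57–0.60 rad, depending on the view; the gripper travel suggests the full 0.62. To be sure, I'll nudge it gently against the stop with the closed fingers on the collar's near flat.

Run:
```python
from bench import r
from h import *
print(delta(r.observe(),[.510,.2345,.322],87.2))
```

```text
(array([-0.31,  5.95, 11.14]), 0.1, 'head 87.30 tilt 0.65 tcp [0.4518 0.2411 0.4339]', 'F', array([-0.1, -0.1,  0.4]), 'gap 0.0853 t 25.77')
```

Emit:
servo_tool(deltas=[[[-0.3, 1.5, 0, 0], [-0.3, 4, 0, 0], [-0.3, 5.5, 0.5, 0], [-0.3, 6, 2, 0], [-0.3, 6, 4.5, 0], [-0.3, 6, 7, 0], [-0.3, 6, 9, 0], [-0.3, 6, 10.5, 0], [-0.3, 6, 11.3, 0], [-0.3, 6, 11.3, 0]]], gripper=0)

```text
t: 27.02
tcp_pos: [0.5103, 0.2345, 0.3201]
eef_rot: [0.724, 0.69, -0.006, -0.001]
ft_force: [-0.7, 0.5, 0.5]
finger_gap: -0.0001
```

```bash
python3 look2.py v2
```

```text
(array([ 0.01, -1.33,  0.77]), 0.1, 'head 87.30 tilt 0.69 tcp [0.5103 0.2345 0.3201]', 'F', array([-0.7,  0.5,  0.5]), 'gap -0.0001 t 27.02')
```

View pics/v2_B.png

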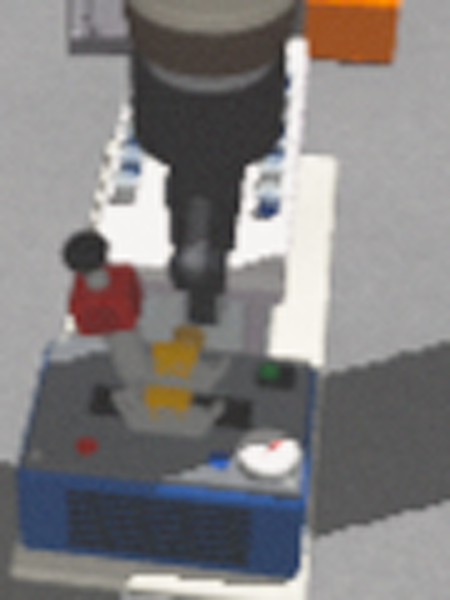

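View pics/v2_w.png

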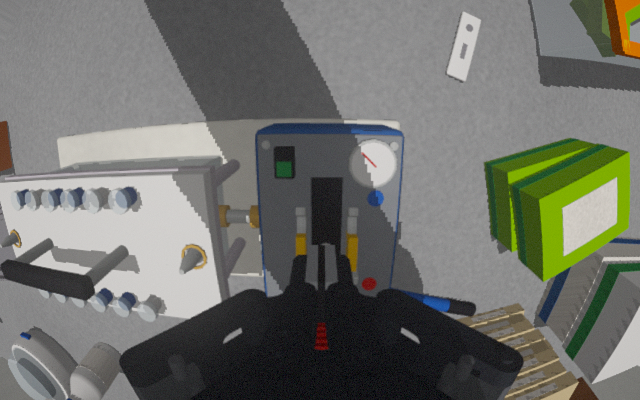

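Emit:
servo_tool(deltas=[[[0, 0.5, 0, 0], [0, 1.1, 0, 0], [0, 1.7, 0, 0], [0, 2.2, 0, 0], [0, 2.4, 0, 0], [0, 2.4, 0, 0]]])

```text
t: 27.88
tcp_pos: [0.5334, 0.2335, 0.3206]
eef_rot: [0.723, 0.69, -0.007, -0.003]
ft_force: [-13.4, 1.3, 4.9]
finger_gap: -0.0002
```

Emit:
servo_tool(deltas=[[[0, 0.1, 0, 0], [0, 0.2, 0, 0], [0, 0.3, 0, 0], [0, 0.3, 0, 0]]])

```text
t: 28.38
tcp_pos: [0.5347, 0.2335, 0.3206]
eef_rot: [0.723, 0.691, -0.009, -0.005]
ft_force: [-16.6, 0.1, 7.3]
finger_gap: -0.0005
```

16.6 N with almost no motion: the lever is hard against the stop. Backing off for the final checks.

Emit:
servo_tool(deltas=[[[0, -0.5, 0, 0], [0, -2, 0, 0], [0, -3.5, -1, 0], [0, -4, -3, 0], [0, -5, -6, 0], [0, -7, -9, 0], [0, -9, -11, 0], [0, -10, -12, 0], [0, -10, -12, 0]]])

```text
t: 29.5
tcp_pos: [0.4366, 0.2387, 0.4435]
eef_rot: [0.723, 0.691, -0.008, -0.005]
ft_force: [0.3, -0.3, -0.0]
finger_gap: -0.0
```

```bash
python3 look2.py v3
python3 - <<'E'
from bench import cams
from h import *
import pickle
t=cams.camera("top");cv2.imwrite("pics/v3_t.png",t)
A=t[180:250,240:365];cv2.imwrite("pics/v3_tz.png",cv2.resize(A,None,fx=6,fy=6,interpolation=cv2.INTER_CUBIC))
E
```

```text
(array([-1.000e-02,  6.280e+00,  1.299e+01]), 0.23, 'head 87.43 tilt 1.06 tcp [0.4366 0.2387 0.4435]', 'F', array([ 0.3, -0.3, -0. ]), 'gap -0.0000 t 29.50')
```

View pics/v3_B.png

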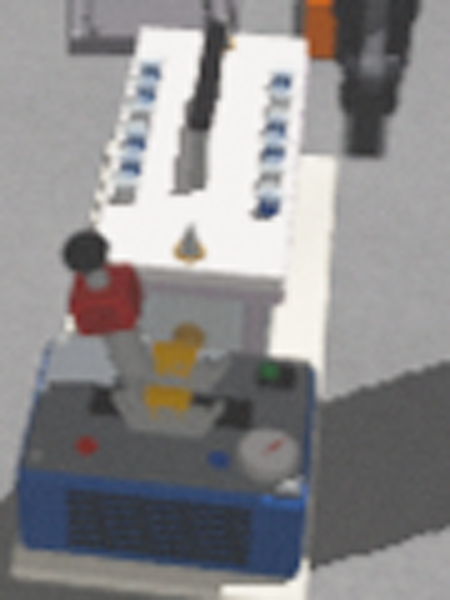

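View pics/v3_w.png

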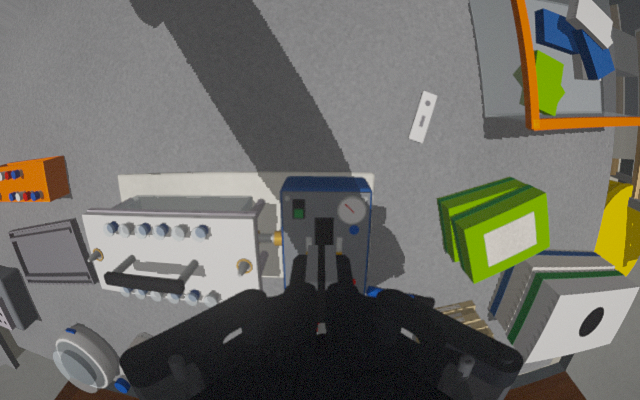

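View pics/v3_tz.png

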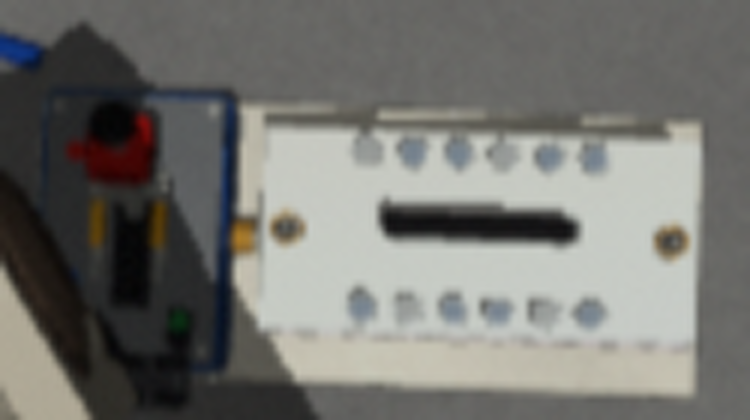

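Run:
```python
from bench import cams
from h import *
S=cams.camera_model("side");T=cams.camera_model("top")
f=lambda x,y:((x+.5)/5-.5+300,(y+.5)/5-.5+175)
g=lambda x,y:((x+.5)/6-.5+240,(y+.5)/6-.5+180)
for s,t in(((95,266),(265,125)),((285,275),(261,330)),((138,27),(700,138)),((306,38),(694,346))):print(tri([ray(S,f(*s)),ray(T,g(*t))]))
a=onz(T,g(287,228),.117);b=onz(T,g(670,241),.117);print(a,b,(a+b)/2)
```

```text
(array([0.57659493, 0.15760146, 0.11281321]), [0.002268440018499386, 0.0022684400184995843])
(array([0.46486618, 0.16019391, 0.11633331]), [0.00048365838406146165, 0.00048365838406153077])
(array([ 0.56800816, -0.08281936,  0.11724076]), [2.2765398673606357e-06, 2.276539867633989e-06])
(array([ 0.45350597, -0.07672008,  0.11857169]), [5.2513090334976956e-05, 5.251309033523246e-05])
[0.52116116 0.14552531 0.117     ] [ 0.51126369 -0.06500991  0.117     ] [0.51621243 0.0402577  0.117     ]
```

The plate's corner heights are 0.113–0.119 m against a nominal 0.117 m, which is level within measurement error. The side view did not change under the nudge, so the lever was already at its stop. The knob-to-collar distance of 32 mm means the collar is down. Handing in.

```bash
python3 -c "
from bench import close_job;print(close_job())"
```

```text
the job is handed in; nothing more can be done
None
```

I handed the job in at about 30 s of the 51 s allowed, with the plate on its pins and the lever over at vacuum.

**Plate:** I lifted it by the handle, aligned it to within 1 mm by sighting the pin through the hole, and lowered it until its weight came off the gripper. Only then did I let go. The four top corners measured 113–119 mm against 117 mm expected. That matches flush, but the 113 mm corner had a 2 mm ray mismatch, so it is a weaker reading.

**Lever:** I lifted the collar about 10.5 mm, swung the lever to its far stop (about 12 N at the end) and lowered the collar into the notch before opening the gripper. The knob-to-collar distance of 32 mm agrees with the collar being down.

**Disagreement on the angle:** The camera views put the lever at about 0.57–0.59 rad, while the gripper's travel implied the full 0.62. I nudged the collar with the closed fingers: it pushed back with about 17 N and the lever looked unmoved, so I take it to be at its stop.

**Other items:** I did not touch them, and they looked unmoved in the last pictures. The gripper was clear of everything at hand-in, and I saw no high forces on the wrist.

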